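# Make up a full test kit and a refill kit from the bench stock

## Robot

A 6-joint arm with a two-finger parallel gripper is mounted at the origin on the work surface. World frame = base frame: x ahead of the robot, y to its left, z up, the work surface at z = 0. Lengths are in mm, angles in rad, forces in N, time in s.
With the tool pointing down it reaches from about 350 to 975 mm from the base axis. Payload 17.4 kg.
Tool frame: the origin (TCP) lies on the mounting face of the last link; the fingertips stand 173 mm ahead of it and the grasp point (between the pads) lies 155 mm ahead of it; x points along the fingers, z is the direction in which the jaws open and shut, and the axes are right-handed (so a half turn about x gives the same grasp; the last joint's range is limited). The gripper opens to 85 mm and grips with 20 to 120 N. Pads are 22 mm wide; open, the fingers measure 114 mm over their backs; the gripper's body (76 mm by 85 mm) begins 54 mm behind the grasp point. The pads swing forward as they close: fully open they stand 13 mm farther back than shut.
Start: joints at [-1.367, 0.116, 1.442, -0, 1.584, -0.038], TCP at [161.619, -655.373, 404.703] pointing down, gripper open.
Joint ranges: [-2.83, 2.83], [-0.83, 2.19], [0.07, 2.5], [-1.14, 4.28], [0.01, 3], [-2.97, 2.97]. Speed limits (rad/s): [1.89, 1.89, 2.22, 3.14, 3.14, 3.14].

## Interface

Orientations are given as a unit quaternion [w, x, y, z].
In Python, from rig import bot gives the robot as it stands. The module is installed in compiled form; this text tells all that it offers.
- The arm moves only by the shell command python3 -m pendant 'ROWS'. ROWS is JSON, a list of rows, each an object with "offset": the shift along the tool's x, y, z in mm, a list of three; "roll": the turn about the tool's x in rad; "hand": the opening in per cent of the stroke, from 0 (shut) to 100 (fully open). A call has 1 to 5 rows; each row shifts and turns the pose as measured when the row begins, along the tool's axes as they then stand; what a row does not reach is not made up. A row lasts 1/12 s, in which the tool goes at most 41.7 mm and 7.16 degrees, less where a joint would pass 70% of its speed; a pose out of reach is approached as far as the arm can. A call is refused whole if a number of a shift passes 41.7 or a number of a turn 0.125, either way. A call with a gripper value outside its range is refused whole. The fingers move at their own pace and stop on an object; the grip force is fixed at half the most. Time passes only in rows, so rows that do not move let the fingers close. It gives the time, the measured TCP pose, the force and the opening at its end, in the units of the state.
- bot.read_state(): the state, without advancing time (a new reading comes with each control period).
- bot.grab_frame(name): name is "scene" or "top"; returns (picture, depth): 384x512x3 uint8, blue, green, red; 384x512 float32, mm along the optical axis (not along the pixel's ray), 0 where there is no reading.
- bot.camera_info(name): a dict with "intrinsics" (3x3 intrinsics, pixels), "cam_to_world" (4x4, takes a point from camera to world coordinates). Camera axes: x right, y down, z forward; pixel columns grow to the right and rows downward; lengths in mm; the calibration is good to about 2 mm. A picture is of the moment at which its call begins. camera_info takes no time and is no camera call.
- bot.finish_job(): hands the job in, once; it reports no verdict.
The state is a dict: "time": time; "q": joint angles; "joint_vel": joint speeds; "effort": joint torques, N m; "ee_pos": TCP position; "tool_rot": TCP orientation; "force": force on the tool from outside, world axes, zero at the start; "wrist_torque": the same for the moment, N m; "gripper_width": opening from 0.0 (shut) to 1.0 (fully open).
Only numpy, scipy, OpenCV 4.12 (cv2) and the standard library are available. Lean on these libraries where they do the work, as an engineer would, in place of code of your own. Each camera call takes 0.05 s, during which the arm holds its last target.

## Task

Make up two test kits from the stock on the bench: the full kit in the green tray gets the amber bottle, the red-capped jar and the carton, and the refill kit in the orange tray gets the white bottle and the yellow-capped jar. Set everything down gently without dropping it, standing upright on the floor of the pocket made for it: bottles in the large round pocket, jars in the small round one, the carton in the rectangular one. The refill tray's rectangular pocket stays empty, and the spare black-capped jar and the timer stay where they are.

Things in the scene. Friction and masses are not known exactly. Their poses are not given: they have to be found in the camera images.
- tray_green: flat green kit tray, fixed, 206 (x) x 102 x 12 mm high, 12 mm end lips; origin: centre of its underside. Pockets 9 mm deep (floor 3 mm above the bench) in a row on its x axis, centres at y = 0: bottle, round 68 mm, x = +63; jar, round 46 mm, x = -6; carton, 56 (x) x 90 mm, x = -69. Left or right of the stock, turned up to 0.35 rad from x ahead, so the large round pocket is the farthest
- tray_orange: flat orange kit tray, fixed, 206 (x) x 102 x 12 mm high, 12 mm end lips; origin: centre of its underside. Pockets 9 mm deep (floor 3 mm above the bench) in a row on its x axis, centres at y = 0: bottle, round 68 mm, x = +63; jar, round 46 mm, x = -6; carton, 56 (x) x 90 mm, x = -69. Left or right of the stock, turned up to 0.35 rad from x ahead, so the large round pocket is the farthest
- bottle_amber_mid (a point): amber-brown reagent bottle with a paper label and a white cap; round, body diameter 50 mm up to 46 mm high, then a shoulder to the neck and a white screw cap of diameter 31 mm; 74 mm high in all, about 0.12 kg. This point is on its axis half-way up (37 mm above its foot), z up; stands upright on the bench among the stock
- bottle_white_mid (a point): white reagent bottle with a paper label and a blue cap; round, body diameter 50 mm up to 46 mm high, then a shoulder to the neck and a blue screw cap of diameter 31 mm; 74 mm high in all, about 0.12 kg. This point is on its axis half-way up (37 mm above its foot), z up; stands upright on the bench among the stock
- jar_red_mid (a point): small white round jar with a red screw cap; straight-sided, diameter 30 mm, 56 mm high, about 0.035 kg. This point is on its axis half-way up (28 mm above its foot), z up; stands upright on the bench among the stock
- jar_yellow_mid (a point): small white round jar with a yellow screw cap; straight-sided, diameter 30 mm, 56 mm high, about 0.035 kg. This point is on its axis half-way up (28 mm above its foot), z up; stands upright on the bench among the stock
- carton_mid (a point): brown cardboard carton with a blue band, standing upright: 36 mm along its x axis, 72 mm along its y axis, 60 mm high, about 0.09 kg, stiff. This point is its centre (30 mm above its foot), z up; stands among the stock turned up to 0.7 rad. Either way round fits its pocket: its 36 mm lies along the tray's length
- jar_black_mid (a point): small white round jar with a black screw cap; straight-sided, diameter 30 mm, 56 mm high, about 0.035 kg. This point is on its axis half-way up (28 mm above its foot), z up; stands upright on the bench among the stock. A spare: not to be moved
- timer_mid (a point): white bench timer lying flat beyond the stock, face up with a grey display and three round keys: 62 x 68 mm, 18 mm high; this point is its centre. Not to be moved
Mind the look-alikes: they are no part of the job. What is shaped like the part that bears bottle_white_mid but pink or purple is not meant.

How it is judged:
By the outcome, as a careful person would: the job done as asked, in the order asked, and still so for the second after the job is handed in, with the robot touching nothing.
It also fails if it takes over 112 s, if anything falls off the work surface, if the arm or the gripper's body presses on something with over 40 N, if the wrist force passes 120 N, or if a joint passes its speed limit or range.

## Working session

There is one attempt and no reset: what is moved stays moved. The work goes in short steps, Python scripts to look and compute and a shell command to move; the robot and the scene stay as the last step left them, time stands still between calls to the robot, and variables do not carry over. Pictures are saved under pics/ and viewed, and the job is handed in when it is done.

```bash
mkdir -p pics; python3 - <<'E'
from rig import bot
import cv2,numpy as np
s=bot.read_state();print(s)
for n in("scene","top"):
    p,d=bot.grab_frame(n);cv2.imwrite(f"pics/{n}0.png",p);np.savez(f"{n}0.npz",p=p,d=d)
    c=bot.camera_info(n);print(n,np.round(c["intrinsics"],2).tolist(),np.round(c["cam_to_world"],3).tolist())
E
```

```text
{'time': 0.0, 'q': array([-1.36675976e+00,  1.16495809e-01,  1.44231687e+00,  8.94537638e-06,
        1.58401467e+00, -3.77806473e-02]), 'joint_vel': array([ 7.21675005e-04,  7.42821865e-06,  7.00026519e-04, -1.93033035e-05,
        4.91193736e-05,  4.34389134e-05]), 'effort': array([ 1.04038289e-03, -7.31985712e+01, -6.32495999e+01, -5.36535509e-06,
        6.32038194e-03,  6.63487663e-05]), 'ee_pos': array([ 161.64574868, -655.36047943,  403.9233841 ]), 'tool_rot': array([ 0.55632557,  0.43632689,  0.55698796, -0.43575811]), 'force': array([0.01609677, 0.09431458, 0.2883894 ]), 'wrist_torque': array([-0.00746352,  0.0156717 , -0.03034822]), 'gripper_width': 1.005506733649911}
scene [[446.12, 0.0, 256.16], [0.0, 446.12, 199.47], [0.0, 0.0, 1.0]] [[0.846, 0.273, -0.458, 1110.334], [0.533, -0.442, 0.722, -765.794], [-0.005, -0.855, -0.519, 620.342], [0.0, 0.0, 0.0, 1.0]]
top [[448.94, 0.0, 256.96], [0.0, 448.94, 188.57], [0.0, 0.0, 1.0]] [[-0.028, -0.992, 0.123, 490.231], [-1.0, 0.028, -0.003, 3.086], [-0.001, -0.123, -0.992, 1069.893], [0.0, 0.0, 0.0, 1.0]]
```

View pics/scene0.png

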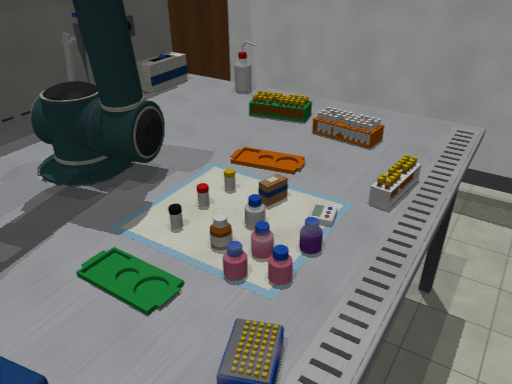

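View pics/top0.png

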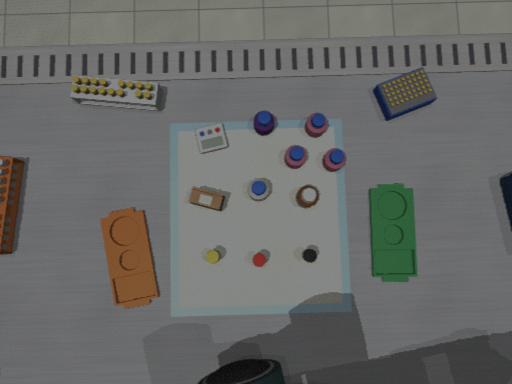

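```bash
cat > h.py <<'E'
import numpy as np,cv2
from rig import bot
def cloud(n,d):
    c=bot.camera_info(n);K=c["intrinsics"];T=np.array(c["cam_to_world"])
    v,u=np.mgrid[:384,:512]
    P=np.stack([(u-K[0][2])/K[0][0]*d,(v-K[1][2])/K[1][1]*d,d],-1)
    W=P@T[:3,:3].T+T[:3,3]; W[d==0]=np.nan; return W
def ray(n,u,v,z):
    c=bot.camera_info(n);K=np.array(c["intrinsics"]);T=np.array(c["cam_to_world"])
    r=T[:3,:3]@np.linalg.solve(K,[u,v,1.]);o=T[:3,3];return o+r*(z-o[2])/r[2]
E
python3 - <<'E'
from h import *
f=np.load("top0.npz");p,d=f["p"],f["d"];W=cloud("top",d);z=W[...,2]
print("bench z",np.nanmedian(z[280:300,180:340]), np.nanmedian(z[200:240,270:290]))
m=((z>14)&(z<100)).astype(np.uint8);m[330:]=0
n,l,st,c=cv2.connectedComponentsWithStats(m)
for i in range(1,n):
    if st[i,4]<60: continue
    q=l==i;zt=np.nanpercentile(z[q],92)
    t=q&(z>zt-6);vs,us=np.nonzero(t);col=np.median(p[t],0)
    print(i,st[i].tolist(),"ztop",round(zt,1),"top px",us.mean().round(1),vs.mean().round(1),"W",np.nanmean(W[t],0).round(1),t.sum(),col)
for n in("top","scene"):
    p=np.load(n+"0.npz")["p"]
    hsv=cv2.cvtColor(p,cv2.COLOR_BGR2HSV)
    print(n)
    for nm,lo,hi in(("green",(50,120,60),(75,255,255)),("orange",(5,170,120),(18,255,255)),("yellow",(22,150,100),(34,255,255)),("red",(0,180,90),(4,255,255)),("blue",(100,150,60),(125,255,255))):
        m=cv2.inRange(hsv,lo,hi);k,l,st,c=cv2.connectedComponentsWithStats(m)
        for i in range(1,k):
            if st[i,4]>25:print(nm,st[i].tolist(),c[i].round(1))
E
python3 -c "
import cv2
p=cv2.imread('pics/top0.png')
cv2.imwrite('pics/z1.png',cv2.resize(p[110:320,90:350],None,fx=3,fy=3-.15,interpolation=cv2.INTER_CUBIC))"
```

```text
bench z 1.3349930098140703 1.5060140320334767
2 [373, 67, 64, 54, 2003] ztop 52.3 top px 406.7 90.2 W [ 839.7 -358.4   49.4] 956 [64. 76. 78.]
3 [70, 75, 91, 35, 2059] ztop 76.8 top px 109.1 86.4 W [858.7 333.5  75.5] 585 [ 54. 115. 128.]
4 [253, 111, 21, 24, 411] ztop 76.2 top px 263.3 117.3 W [776.1 -18.5  74.8] 140 [115.   61.   36.5]
5 [305, 113, 22, 24, 418] ztop 76.5 top px 317.7 119.3 W [ 768.  -142.2   75.1] 143 [113.  60.  36.]
6 [195, 123, 32, 30, 707] ztop 22.0 top px 210.2 137.3 W [746.5 108.6  19.3] 657 [122. 122. 123.]
7 [284, 145, 22, 23, 406] ztop 76.6 top px 296.0 152.5 W [692.6 -89.9  75.3] 141 [116.  63.  38.]
8 [322, 148, 24, 23, 415] ztop 75.9 top px 336.5 155.8 W [ 682.6 -180.7   74.7] 146 [115.  61.  37.]
9 [0, 157, 21, 97, 874] ztop 60.4 top px 3.4 181.6 W [647.  575.8  60. ] 235 [43. 64. 95.]
10 [500, 173, 12, 49, 313] ztop 50.7 top px 509.9 182.4 W [ 614.2 -578.7   51.3] 52 [37.  24.5 17. ]
11 [247, 178, 22, 23, 395] ztop 76.3 top px 257.8 186.9 W [616.7  -1.5  75.1] 144 [120.  67.  42.]
12 [295, 185, 23, 23, 396] ztop 75.9 top px 308.4 194.2 W [ 597.2 -113.
[... 1023 characters left out ...]
, 32] [340.3 123.6]
orange [370, 124, 14, 10, 39] [375.7 128.7]
orange [231, 147, 74, 24, 849] [268.8 158.8]
yellow [253, 91, 50, 11, 182] [278.8  96.1]
yellow [389, 154, 28, 16, 128] [403.6 161.9]
yellow [224, 169, 11, 7, 46] [228.7 171.2]
yellow [385, 170, 17, 12, 65] [393.  175.7]
red [197, 184, 11, 6, 51] [202.1 186.2]
blue [158, 55, 8, 4, 26] [161.5  56.5]
blue [249, 194, 12, 13, 135] [254.5 200.3]
blue [306, 217, 12, 6, 51] [310.9 219.7]
blue [256, 221, 13, 11, 112] [261.4 225.8]
blue [273, 245, 15, 16, 205] [280.2 252.5]
blue [279, 326, 4, 17, 31] [280.9 334.5]
blue [0, 357, 45, 27, 780] [ 17.4 373.7]
blue [269, 356, 10, 28, 110] [273.8 371.2]
blue [222, 377, 43, 7, 158] [239.1 381.1]
```

View pics/z1.png

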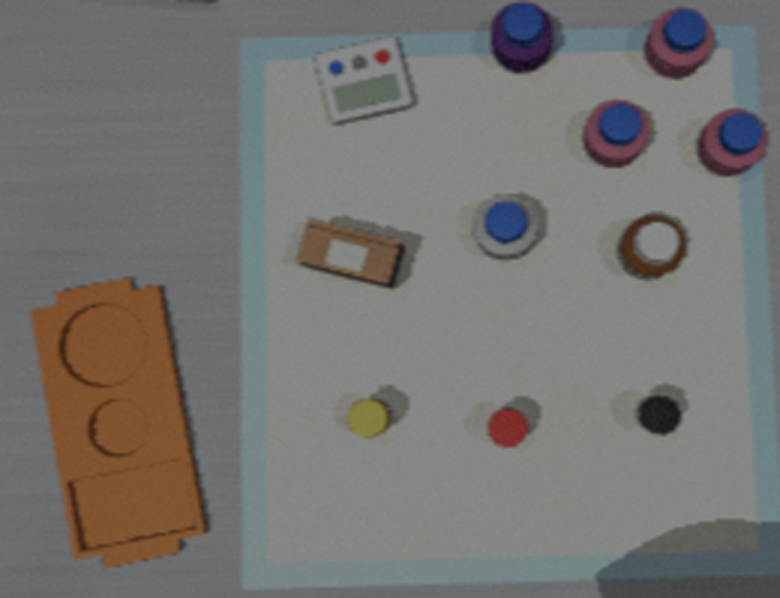

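```bash
python3 - <<'E'
from h import *
f=np.load("top0.npz");p,d=f["p"],f["d"]
hsv=cv2.cvtColor(p,cv2.COLOR_BGR2HSV)
def blob(m,x0,y0,x1,y1):
    k=np.zeros_like(m);k[y0:y1,x0:x1]=m[y0:y1,x0:x1]
    n,l,st,c=cv2.connectedComponentsWithStats(k);i=1+st[1:,4].argmax();return (l==i).astype(np.uint8),c[i],st[i,4]
for nm,lo,hi,box,z in(("red",(0,120,60),(6,255,255),(245,245,275,275),56),("yel",(22,100,60),(34,255,255),(200,245,226,270),56),("blk",(0,0,0),(180,120,60),(300,246,320,270),56),("blue",(100,120,40),(125,255,255),(245,175,275,203),74),("whitecap",(0,0,100),(180,40,255),(300,185,317,204),74)):
    m,c,a=blob(cv2.inRange(hsv,lo,hi),*box);print(nm,c.round(1),a,ray("top",*c,z).round(1))
W=cloud("top",d)
m=((W[...,2]>54)&(W[...,2]<70)).astype(np.uint8);m,c,a=blob(m,180,180,232,220)
vs,us=np.nonzero(m);P=np.array([ray("top",u,v,60)[:2] for u,v in zip(us,vs)],np.float32)
print("carton",a,cv2.minAreaRect(P),P.mean(0))
for nm,lo,hi,box in(("green",(45,80,40),(80,255,255),(360,175,425,290)),("orange",(4,110,60),(20,255,255),(95,200,165,315))):
    m,c,a=blob(cv2.inRange(hsv,lo,hi),*box);m=cv2.morphologyEx(m,cv2.MORPH_CLOSE,np.ones((5,5)))
    vs,us=np.nonzero(m);P=np.array([ray("top",u,v,12)[:2] for u,v in zip(us,vs)],np.float32)
    print(nm,c,a,cv2.minAreaRect(P),"mean",P.mean(0))
    ev,evec=np.linalg.eigh(np.cov(P.T));e=evec[:,1];e*=np.sign(e[0]);print(" pca ang",np.arctan2(e[1],e[0]),np.sqrt(ev*12))
    cc=P.mean(0)
    for X,r in((63,34),(-6,23)):
        print("  pred px",X,cc+X*e)
cv2.imwrite('pics/z2.png',np.hstack([cv2.resize(p[200:315,90:170],None,fx=5,fy=5,interpolation=cv2.INTER_CUBIC),cv2.resize(p[175:290,355:433],None,fx=5,fy=5,interpolation=cv2.INTER_CUBIC)]))
E
```

```text
red [258.9 259.6] 131 [4.555e+02 4.000e-01 5.600e+01]
yel [212.4 256.2] 137 [466.1 104.2  56. ]
blk [309.4 255. ] 145 [ 462.7 -112.5   56. ]
blue [258.3 187.4] 147 [615.7  -2.6  74. ]
whitecap [308.8 194.2] 152 [ 597.4 -114.9   74. ]
carton 510 ((597.5667114257812, 117.80641174316406), (72.54265594482422, 36.13866424560547), 73.53756713867188) [597.4935  117.83112]Traceback (most recent call last):
  File "<stdin>", line 15, in <module>
  File "h.py", line 9, in ray
    c=bot.camera_info(n);K=np.array(c["intrinsics"]);T=np.array(c["cam_to_world"])
ValueError: time passes only in moves, steps and waits
```

```bash
cat > h.py <<'E'
import numpy as np,cv2,functools
from rig import bot
@functools.lru_cache
def ci(n):
    c=bot.camera_info(n);return np.array(c["intrinsics"]),np.array(c["cam_to_world"])
def cloud(n,d):
    K,T=ci(n)
    v,u=np.mgrid[:384,:512]
    P=np.stack([(u-K[0][2])/K[0][0]*d,(v-K[1][2])/K[1][1]*d,d],-1)
    W=P@T[:3,:3].T+T[:3,3]; W[d==0]=np.nan; return W
def ray(n,u,v,z):
    K,T=ci(n)
    r=T[:3,:3]@np.linalg.solve(K,[u,v,1.]);o=T[:3,3];return o+r*(z-o[2])/r[2]
def px(n,P):
    K,T=ci(n);q=K@(T[:3,:3].T@(np.array(P)-T[:3,3]));return q[:2]/q[2]
def blob(m,x0,y0,x1,y1):
    k=np.zeros_like(m);k[y0:y1,x0:x1]=m[y0:y1,x0:x1]
    n,l,st,c=cv2.connectedComponentsWithStats(k);i=1+st[1:,4].argmax();return (l==i).astype(np.uint8),c[i],st[i,4]
E
python3 - <<'E'
from h import *
f=np.load("top0.npz");p,d=f["p"],f["d"]
hsv=cv2.cvtColor(p,cv2.COLOR_BGR2HSV)
vis=cv2.resize(p,None,fx=5,fy=5,interpolation=cv2.INTER_CUBIC)
for nm,lo,hi,box in(("green",(45,80,40),(80,255,255),(360,175,425,290)),("orange",(4,110,60),(20,255,255),(95,200,165,315))):
    m,c,a=blob(cv2.inRange(hsv,lo,hi),*box);m=cv2.morphologyEx(m,cv2.MORPH_CLOSE,np.ones((5,5)))
    vs,us=np.nonzero(m);P=np.array([ray("top",u,v,12)[:2] for u,v in zip(us,vs)],np.float32)
    print(nm,c,a,cv2.minAreaRect(P),"mean",P.mean(0))
    ev,evec=np.linalg.eigh(np.cov(P.T));e=evec[:,1];e=e*np.sign(e[0]);print(" pca ang",np.arctan2(e[1],e[0]),np.sqrt(ev*12))
    cc=P.mean(0)
    for X,r in((63,34),(-6,23)):
        q=cc+X*e;print("  ",X,q);pts=[(px("top",(*(q+r*np.array([np.cos(t),np.sin(t)])),12))+.5)*5 for t in np.linspace(0,6.3,60)]
        cv2.polylines(vis,[np.int32(pts)],True,(255,0,255),1)
    n_=np.array([-e[1],e[0]])
    for X,hx,hy in((-69,28,45),(0,103,51)):
        pts=[(px("top",(*(cc+(X+a*hx)*e+b*hy*n_),12))+.5)*5 for a,b in((1,1),(1,-1),(-1,-1),(-1,1))]
        cv2.polylines(vis,[np.int32(pts)],True,(255,0,255),1)
cv2.imwrite('pics/z2.png',np.hstack([vis[200*5:315*5,90*5:168*5],vis[175*5:290*5,355*5:433*5]]))
for nm,P in(("red",(455.5,.4,56)),("yel",(466,104,56)),("wh",(615.7,-2.6,74)),("amb",(597.4,-114.9,74)),("carton",(597.5,117.8,60))):print(nm,px("scene",P))
E
```

```text
green [392.69972993 232.27105328] 4073 ((510.84991455078125, -315.12261962890625), (102.72672271728516, 224.81556701660156), 88.97888946533203) mean [ 509.29236 -315.14755]
 pca ang -0.021013768025487833 [100.69879823 218.03393795]
   63 [ 572.27844919 -316.47132245]
   -6 [ 503.29368309 -315.02147916]
orange [128.98088868 257.81605351] 4186 ((468.35174560546875, 302.99151611328125), (227.2093505859375, 103.22041320800781), 10.258316040039062) mean [467.02225 302.9739 ]
 pca ang 0.17853006739594304 [101.25126269 218.58134858]
   63 [529.02091216 314.16164886]
   -6 [461.11761257 301.90840829]
red [200.71979045 185.89415064]
yel [227.44218267 170.9406173 ]
wh [252.55634904 197.29476461]
amb [218.26871153 217.26378853]
carton [271.61963563 179.78134561]
```

View pics/z2.png

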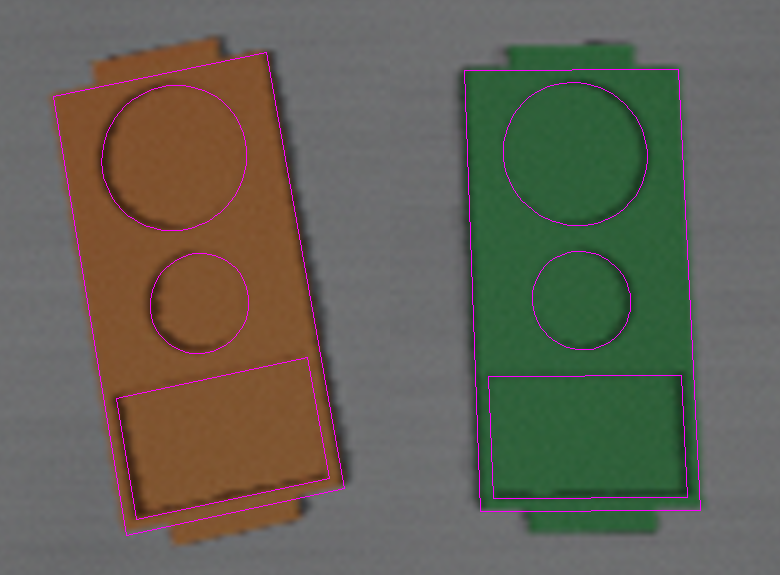

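```bash
cat > go.py <<'E'
# usage: go.py x y zgrasp jawangle(rad, mod pi)  -> deltas in tool axes
import sys,numpy as np
from rig import bot
from scipy.spatial.transform import Rotation as R
s=bot.read_state();q=s["tool_rot"];M=R.from_quat([q[1],q[2],q[3],q[0]]).as_matrix()
g=s["ee_pos"]+155*M[:,0];ja=np.arctan2(M[1,2],M[0,2])
print("t%.2f"%s["time"],"grasp",g.round(1),"jaw %.3f"%ja,"xaxis",M[:,0].round(3),"q6 %.2f"%s["q"][5],"F",s["force"].round(1),"w %.3f"%s["gripper_width"])
if len(sys.argv)>1:
    x,y,z,a=map(float,sys.argv[1:5]);d=M.T@(np.array([x,y,z])-g)
    r=(a-ja+np.pi/2)%np.pi-np.pi/2;o=r-np.sign(r)*np.pi
    print("offset total",d.round(1),"roll(about tool x) %.3f or %.3f"%(-r,-o))
    # same travel after the roll is complete
    Mr=M@R.from_rotvec([-r,0,0]).as_matrix();print("offset if rolled first",(Mr.T@(np.array([x,y,z])-g)).round(1))
E
python3 go.py 597.4 -114.9 140 1.57
```

```text
t0.10 grasp [ 161.6 -655.2  249. ] jaw -1.329 xaxis [-0.     0.001 -1.   ] q6 -0.04 F [-0.6  0.3 -0.2] w 1.000
offset total [ 109.5  552.5 -420.1] roll(about tool x) 0.243 or -2.899
offset if rolled first [ 109.5  435.4 -540.6]
```

```bash
python3 -m pendant '[{"offset":[0,30,-26],"roll":0.12,"hand":100},{"offset":[0,28,-29],"roll":0.12,"hand":100},{"offset":[0,26,-32],"roll":0,"hand":100},{"offset":[0,26,-32],"roll":0,"hand":100},{"offset":[0,26,-32],"roll":0,"hand":100}]'; python3 go.py 597.4 -114.9 140 1.55
```

```text
time: 0.52
ee_pos: [285.6, -494.9, 399.6]
tool_rot: [0.494, 0.505, 0.498, -0.503]
force: [1.0, -0.0, 0.6]
gripper_width: 1.001
t0.52 grasp [ 285.1 -494.   244.6] jaw -1.587 xaxis [-0.003  0.006 -1.   ] q6 0.49 F [ 1.  -0.   0.6] w 1.001
offset total [ 105.9  306.5 -383.4] roll(about tool x) 0.005 or -3.137
offset if rolled first [ 105.9  304.7 -384.8]
```

```bash
python3 -m pendant '[{"offset":[0,25,-32],"roll":0,"hand":100},{"offset":[0,25,-32],"roll":0,"hand":100},{"offset":[0,25,-32],"roll":0,"hand":100},{"offset":[0,25,-32],"roll":0,"hand":100},{"offset":[0,25,-32],"roll":0,"hand":100}]' >/dev/null; python3 -m pendant '[{"offset":[0,25,-32],"roll":0,"hand":100},{"offset":[0,25,-32],"roll":0,"hand":100},{"offset":[5,25,-32],"roll":0,"hand":100},{"offset":[5,25,-32],"roll":0,"hand":100},{"offset":[5,20,-25],"roll":0,"hand":100}]' >/dev/null; python3 go.py 597.4 -114.9 120 1.55
```

```text
t1.35 grasp [ 538.5 -171.9  230.2] jaw -1.588 xaxis [-0.002  0.006 -1.   ] q6 1.23 F [-0.3 -0.1 -0.2] w 0.995
offset total [110.5  58.1 -57.4] roll(about tool x) 0.004 or -3.138
offset if rolled first [110.5  57.9 -57.6]
```

```bash
python3 -m pendant '[{"offset":[10,25,-25],"roll":0,"hand":90},{"offset":[20,20,-20],"roll":0,"hand":90},{"offset":[30,12,-12],"roll":0,"hand":90},{"offset":[25,2,-2],"roll":0,"hand":90},{"offset":[10,0,0],"roll":0,"hand":90}]' >/dev/null; python3 go.py 597.4 -114.9 36 1.55
```

```text
t1.77 grasp [ 604.5 -103.1  132.8] jaw -1.581 xaxis [ 0.001  0.007 -1.   ] q6 1.37 F [-0.8  0.  -1.1] w 0.901
offset total [96.7 -7.1 12.5] roll(about tool x) 0.011 or -3.131
offset if rolled first [96.7 -6.9 12.5]
```

```bash
python3 -m pendant '[{"offset":[5,-7,12],"roll":0,"hand":90},{"offset":[0,0,0],"roll":0,"hand":90}]' >/dev/null; python3 go.py 597.4 -114.9 30 1.55
```

```text
t1.93 grasp [ 595.8 -115.   124.3] jaw -1.579 xaxis [-0.004  0.008 -1.   ] q6 1.34 F [-1.4 -0.6  0.2] w 0.901
offset total [94.3  2.   0.6] roll(about tool x) 0.012 or -3.129
offset if rolled first [94.3  2.   0.6]
```

```bash
python3 -m pendant '[{"offset":[20,1,0.5],"roll":0,"hand":90},{"offset":[25,0.5,0],"roll":0,"hand":90},{"offset":[20,0,0],"roll":0,"hand":90},{"offset":[10,0,0],"roll":0,"hand":90},{"offset":[0,0,0],"roll":0,"hand":90}]' >/dev/null; python3 go.py 597.4 -114.9 30 1.55
python3 - <<'E'
from h import *
p,d=bot.grab_frame("scene");cv2.imwrite("pics/s1.png",cv2.resize(p[100:330,70:370],None,fx=2.6,fy=2.6,interpolation=cv2.INTER_CUBIC))
E
```

```text
t2.35 grasp [ 597.2 -120.3   53.7] jaw -1.585 xaxis [ 0.004  0.005 -1.   ] q6 1.34 F [-0.8  0.2 -0.9] w 0.897
offset total [23.7 -0.  -5.3] roll(about tool x) 0.007 or -3.135
offset if rolled first [23.7 -0.  -5.3]
```

View pics/s1.png

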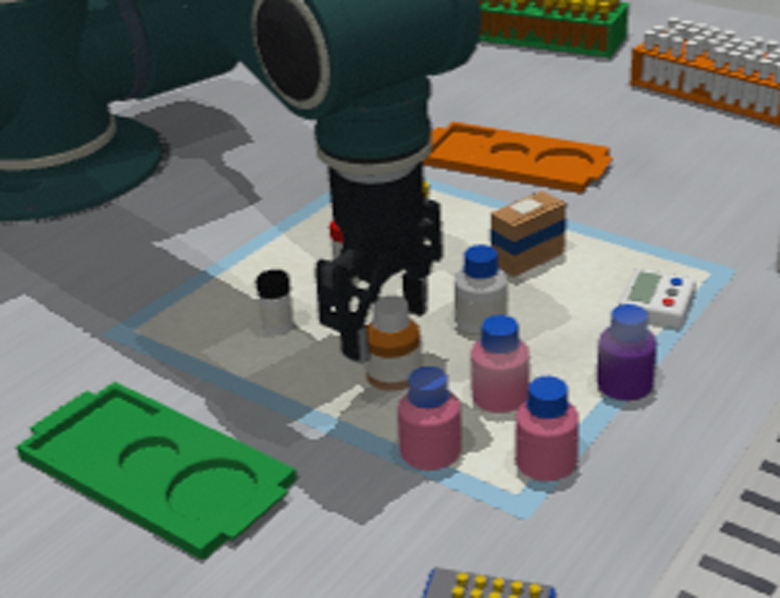

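```bash
python3 -m pendant '[{"offset":[10,0,-5],"roll":0,"hand":90},{"offset":[10,0,0],"roll":0,"hand":90},{"offset":[2,0,0],"roll":0,"hand":90},{"offset":[0,0,0],"roll":0,"hand":90}]' >/dev/null; python3 go.py 597.4 -114.9 30 1.55
```

```text
t2.73 grasp [ 599.6 -115.9   35.7] jaw -1.586 xaxis [ 0.01   0.004 -1.   ] q6 1.35 F [ 0.2 -0.2  0.1] w 0.907
offset total [ 5.7 -2.2 -0.9] roll(about tool x) 0.006 or -3.136
offset if rolled first [ 5.7 -2.2 -0.9]
```

```bash
python3 -m pendant '[{"offset":[5,-2,-1],"roll":0,"hand":90},{"offset":[0,0,0],"roll":0,"hand":0},{"offset":[0,0,0],"roll":0,"hand":0},{"offset":[0,0,0],"roll":0,"hand":0},{"offset":[0,0,0],"roll":0,"hand":0}]'; python3 -m pendant '[{"offset":[0,0,0],"roll":0,"hand":0},{"offset":[0,0,0],"roll":0,"hand":0},{"offset":[0,0,0],"roll":0,"hand":0}]'; python3 go.py 597.4 -114.9 30 1.55
```

```text
time: 3.15
ee_pos: [596.3, -115.1, 186.7]
tool_rot: [0.499, 0.507, 0.494, -0.5]
force: [0.2, 1.2, -0.7]
gripper_width: 0.566
time: 3.4
ee_pos: [596.2, -115.1, 186.7]
tool_rot: [0.499, 0.507, 0.494, -0.5]
force: [0.0, -0.2, -0.7]
gripper_width: 0.571
t3.40 grasp [ 598.1 -114.6   31.8] jaw -1.585 xaxis [ 0.012  0.003 -1.   ] q6 1.35 F [ 0.  -0.2 -0.7] w 0.571
offset total [ 1.7 -0.7  0.3] roll(about tool x) 0.006 or -3.135
offset if rolled first [ 1.7 -0.7  0.3]
```

```bash
python3 -m pendant '[{"offset":[-10,0,0],"roll":0,"hand":0},{"offset":[-25,0,0],"roll":0,"hand":0},{"offset":[-30,0,0],"roll":0,"hand":0},{"offset":[-15,0,0],"roll":0,"hand":0},{"offset":[0,0,10],"roll":0,"hand":0}]'; python3 go.py 572 -316.5 110 1.55
```

```text
time: 3.82
ee_pos: [594.6, -124.6, 270.6]
tool_rot: [0.498, 0.507, 0.496, -0.5]
force: [0.5, -0.2, -0.5]
gripper_width: 0.567
t3.82 grasp [ 595.8 -123.9  115.6] jaw -1.584 xaxis [ 0.008  0.005 -1.   ] q6 1.33 F [ 0.5 -0.2 -0.5] w 0.567
offset total [  4.5 -21.3 192.9] roll(about tool x) 0.007 or -3.134
offset if rolled first [  4.5 -19.9 193.1]
```

```bash
python3 -m pendant '[{"offset":[0,-3,25],"roll":0,"hand":0},{"offset":[0,-5,38],"roll":0,"hand":0},{"offset":[0,-5,38],"roll":0,"hand":0},{"offset":[0,-4,38],"roll":0,"hand":0},{"offset":[0,-3,30],"roll":0,"hand":0}]'; python3 -m pendant '[{"offset":[0,0,12],"roll":0,"hand":0},{"offset":[0,0,0],"roll":0,"hand":0}]';python3 go.py 572 -316.5 60 1.55
python3 - <<'E'
from h import *
p,d=bot.grab_frame("scene");cv2.imwrite("pics/s2.png",cv2.resize(p[100:330,0:300],None,fx=2.6,fy=2.6,interpolation=cv2.INTER_CUBIC))
E
```

```text
time: 4.23
ee_pos: [571.6, -297.9, 271.3]
tool_rot: [0.501, 0.505, 0.497, -0.497]
force: [0.7, -0.7, -1.4]
gripper_width: 0.569
time: 4.4
ee_pos: [569.6, -316.6, 270.0]
tool_rot: [0.499, 0.506, 0.495, -0.499]
force: [-0.1, 0.2, -1.9]
gripper_width: 0.565
t4.40 grasp [ 571.2 -316.1  115. ] jaw -1.581 xaxis [ 0.011  0.003 -1.   ] q6 1.03 F [-0.1  0.2 -1.9] w 0.565
offset total [55.   0.2  0.6] roll(about tool x) 0.010 or -3.131
offset if rolled first [55.   0.2  0.6]
```

View pics/s2.png

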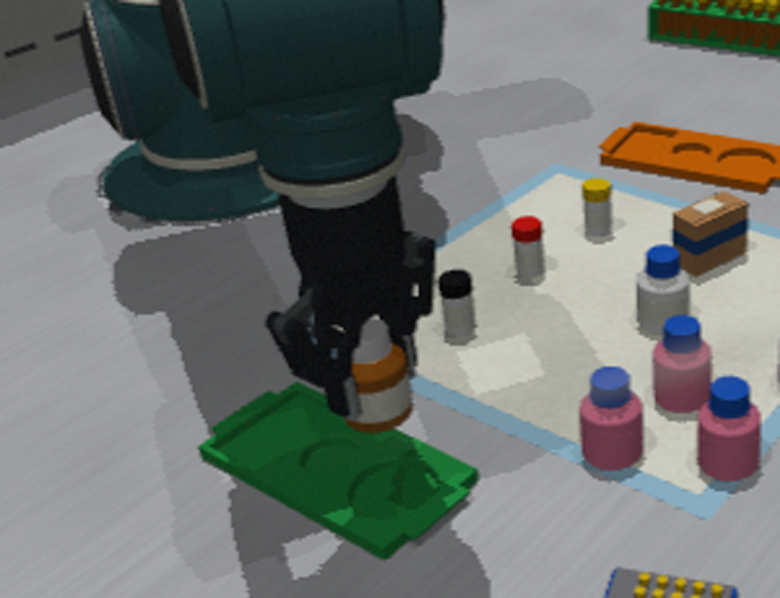

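```bash
python3 -m pendant '[{"offset":[15,0,0],"roll":0,"hand":0},{"offset":[20,0,0],"roll":0,"hand":0},{"offset":[15,0,0],"roll":0,"hand":0},{"offset":[5,0,0],"roll":0,"hand":0},{"offset":[0,0,0],"roll":0,"hand":0}]'; python3 go.py 572 -316.5 34.8 1.55
```

```text
time: 4.87
ee_pos: [570.6, -310.7, 208.8]
tool_rot: [0.499, 0.505, 0.497, -0.498]
force: [0.9, 0.2, -2.4]
gripper_width: 0.565
t4.87 grasp [ 572.1 -309.9   53.8] jaw -1.578 xaxis [ 0.01   0.005 -1.   ] q6 1.04 F [ 0.9  0.2 -2.4] w 0.565
offset total [19.  -0.2  6.7] roll(about tool x) 0.014 or -3.128
offset if rolled first [19.  -0.1  6.7]
```

```bash
python3 -m pendant '[{"offset":[3,0,7],"roll":0,"hand":0},{"offset":[5,0,0],"roll":0,"hand":0},{"offset":[4,0,0],"roll":0,"hand":0},{"offset":[2,0,0],"roll":0,"hand":0},{"offset":[0,0,0],"roll":0,"hand":0}]'; python3 go.py 572 -316.5 34.8 1.55
```

```text
time: 5.28
ee_pos: [571.5, -316.5, 194.5]
tool_rot: [0.5, 0.505, 0.497, -0.497]
force: [0.2, 0.5, -1.1]
gripper_width: 0.568
t5.28 grasp [ 573.2 -315.7   39.5] jaw -1.575 xaxis [ 0.011  0.005 -1.   ] q6 1.03 F [ 0.2  0.5 -1.1] w 0.568
offset total [ 4.6 -1.2  0.8] roll(about tool x) 0.016 or -3.125
offset if rolled first [ 4.6 -1.2  0.8]
```

```bash
python3 -m pendant '[{"offset":[1.5,-1,1],"roll":0,"hand":0},{"offset":[1.5,0,0],"roll":0,"hand":0},{"offset":[1,0,0],"roll":0,"hand":0},{"offset":[0,0,0],"roll":0,"hand":0}]'; python3 go.py 572 -316.5 34.8 1.55
```

```text
time: 5.62
ee_pos: [570.6, -317.8, 191.1]
tool_rot: [0.501, 0.505, 0.497, -0.497]
force: [0.6, 0.3, -1.3]
gripper_width: 0.567
t5.62 grasp [ 572.5 -317.1   36.1] jaw -1.576 xaxis [ 0.012  0.004 -1.   ] q6 1.02 F [ 0.6  0.3 -1.3] w 0.567
offset total [ 1.3 -0.5 -0.6] roll(about tool x) 0.016 or -3.126
offset if rolled first [ 1.3 -0.5 -0.6]
```

```bash
python3 -m pendant '[{"offset":[1,0,0],"roll":0,"hand":0},{"offset":[0.5,0,0],"roll":0,"hand":0},{"offset":[0,0,0],"roll":0,"hand":0}]'; python3 go.py 572 -316.5 34.8 1.55
```

```text
time: 5.87
ee_pos: [570.7, -317.8, 189.8]
tool_rot: [0.501, 0.505, 0.497, -0.497]
force: [-0.4, 0.1, -0.7]
gripper_width: 0.569
t5.87 grasp [ 572.6 -317.3   34.9] jaw -1.576 xaxis [ 0.012  0.004 -1.   ] q6 1.02 F [-0.4  0.1 -0.7] w 0.569
offset total [ 0.  -0.6 -0.8] roll(about tool x) 0.016 or -3.126
offset if rolled first [ 0.  -0.6 -0.7]
```

```bash
for i in 1; do python3 -m pendant '[{"offset":[0.7,0,0],"roll":0,"hand":0},{"offset":[0,0,0],"roll":0,"hand":0}]'; done; python3 -m pendant '[{"offset":[0.7,0,0],"roll":0,"hand":0},{"offset":[0,0,0],"roll":0,"hand":0}]'
```

```text
time: 6.03
ee_pos: [570.8, -317.8, 189.4]
tool_rot: [0.501, 0.505, 0.496, -0.497]
force: [0.4, 0.3, -1.1]
gripper_width: 0.567
time: 6.2
ee_pos: [570.9, -317.9, 189.5]
tool_rot: [0.501, 0.505, 0.496, -0.497]
force: [0.1, -0.2, -1.9]
gripper_width: 0.564
```

```bash
python3 -m pendant '[{"offset":[1,0,0],"roll":0,"hand":0},{"offset":[1,0,0],"roll":0,"hand":0}]';python3 -m pendant '[{"offset":[0,0,0],"roll":0,"hand":0}]'
```

```text
time: 6.37
ee_pos: [571.2, -317.9, 189.2]
tool_rot: [0.502, 0.505, 0.496, -0.497]
force: [-6.9, 4.1, 14.7]
gripper_width: 0.565
time: 6.45
ee_pos: [571.2, -318.0, 189.5]
tool_rot: [0.502, 0.505, 0.496, -0.497]
force: [-0.7, 0.2, -1.4]
gripper_width: 0.562
```

```bash
python3 -m pendant '[{"offset":[0,0,0],"roll":0,"hand":62},{"offset":[0,0,0],"roll":0,"hand":70},{"offset":[0,0,0],"roll":0,"hand":85},{"offset":[0,0,0],"roll":0,"hand":90},{"offset":[0,0,0],"roll":0,"hand":90}]';python3 -m pendant '[{"offset":[-5,0,0],"roll":0,"hand":90},{"offset":[-15,0,0],"roll":0,"hand":90},{"offset":[-30,0,0],"roll":0,"hand":90},{"offset":[-35,0,0],"roll":0,"hand":90},{"offset":[-20,0,0],"roll":0,"hand":90}]'; python3 go.py 455.5 .4 115 1.55
python3 - <<'E'
from h import *
p,d=bot.grab_frame("scene");cv2.imwrite("pics/s3.png",cv2.resize(p[100:330,0:300],None,fx=2.6,fy=2.6,interpolation=cv2.INTER_CUBIC))
E
```

```text
time: 6.87
ee_pos: [571.2, -318.0, 189.2]
tool_rot: [0.502, 0.505, 0.496, -0.497]
force: [-0.9, 0.3, -0.6]
gripper_width: 0.898
time: 7.28
ee_pos: [568.7, -317.7, 295.4]
tool_rot: [0.499, 0.505, 0.499, -0.498]
force: [0.3, 0.2, 1.6]
gripper_width: 0.899
t7.28 grasp [ 569.8 -316.6  140.4] jaw -1.576 xaxis [ 0.007  0.007 -1.   ] q6 1.02 F [0.3 0.2 1.6] w 0.899
offset total [  26.9 -116.  -316.3] roll(about tool x) 0.016 or -3.126
offset if rolled first [  26.9 -121.  -314.4]
```

View pics/s3.png

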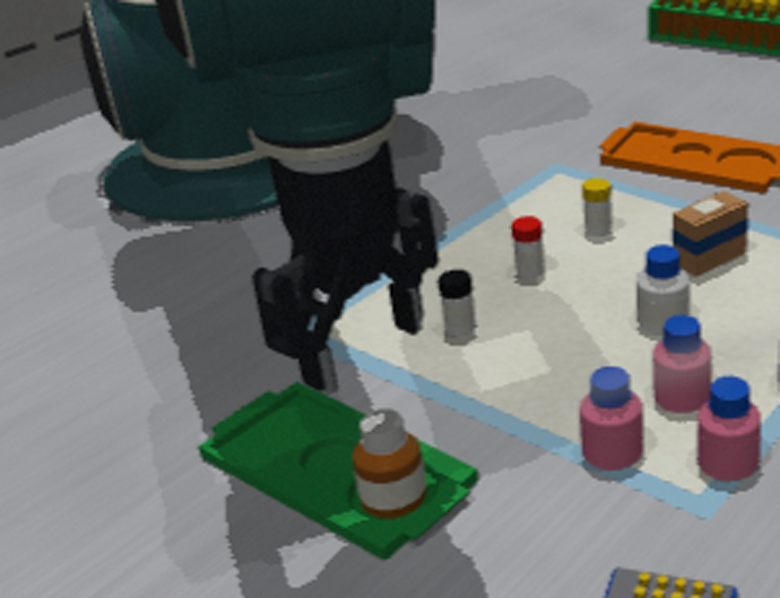

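```bash
python3 -m pendant '[{"offset":[0,-9,-24],"roll":0,"hand":80},{"offset":[0,-14,-37],"roll":0,"hand":75},{"offset":[0,-14,-37],"roll":0,"hand":75},{"offset":[0,-14,-37],"roll":0,"hand":75},{"offset":[0,-14,-37],"roll":0,"hand":75}]' >/dev/null;python3 -m pendant '[{"offset":[0,-14,-37],"roll":0.01,"hand":75},{"offset":[0,-14,-37],"roll":0,"hand":75},{"offset":[0,-12,-30],"roll":0,"hand":75},{"offset":[0,-6,-20],"roll":0,"hand":75},{"offset":[0,0,0],"roll":0,"hand":75}]' >/dev/null; python3 go.py 455.5 .4 115 1.55
```

```text
t8.17 grasp [457.5 -11.1 156.9] jaw -1.591 xaxis [ 0.027 -0.    -1.   ] q6 1.51 F [-0.4 -0.4  0.4] w 0.747
offset total [ 41.8  -3.4 -11.4] roll(about tool x) 0.001 or -3.141
offset if rolled first [ 41.8  -3.4 -11.4]
```

```bash
python3 -m pendant '[{"offset":[10,-3,-11],"roll":0,"hand":75},{"offset":[25,0,0],"roll":0,"hand":75},{"offset":[15,0,0],"roll":0,"hand":75},{"offset":[0,0,0],"roll":0,"hand":75},{"offset":[0,0,0],"roll":0,"hand":75}]' >/dev/null; python3 go.py 455.5 .4 35 1.55
```

```text
t8.58 grasp [457.    1.4 111.8] jaw -1.587 xaxis [ 0.035 -0.001 -0.999] q6 1.53 F [-0.2  0.2  0.5] w 0.751
offset total [76.7 -4.2  1. ] roll(about tool x) 0.005 or -3.137
offset if rolled first [76.7 -4.2  1. ]
```

```bash
python3 -m pendant '[{"offset":[15,-3,1],"roll":0,"hand":75},{"offset":[22,-1,0],"roll":0,"hand":75},{"offset":[20,0,0],"roll":0,"hand":75},{"offset":[5,0,0],"roll":0,"hand":75},{"offset":[0,0,0],"roll":0,"hand":75}]' >/dev/null; python3 go.py 455.5 .4 35 1.55
```

```text
t9.00 grasp [458.5  -1.5  55.6] jaw -1.589 xaxis [ 0.043 -0.002 -0.999] q6 1.53 F [ 0.  -0.9  0.5] w 0.747
offset total [20.4 -4.  -1.9] roll(about tool x) 0.003 or -3.139
offset if rolled first [20.4 -4.  -1.9]
```

```bash
python3 -m pendant '[{"offset":[8,-3,-2],"roll":0,"hand":75},{"offset":[8,-1,0],"roll":0,"hand":75},{"offset":[4,0,0],"roll":0,"hand":75},{"offset":[0,0,0],"roll":0,"hand":75},{"offset":[0,0,0],"roll":0,"hand":75}]' >/dev/null; python3 go.py 455.5 .4 35 1.55
python3 - <<'E'
from h import *
p,d=bot.grab_frame("scene");cv2.imwrite("pics/s4.png",cv2.resize(p[100:330,100:350],None,fx=2.6,fy=2.6,interpolation=cv2.INTER_CUBIC))
E
```

```text
t9.42 grasp [4.572e+02 2.000e-01 3.820e+01] jaw -1.590 xaxis [ 0.048 -0.002 -0.999] q6 1.53 F [-0.5  0.6  0.3] w 0.750
offset total [ 3.2 -1.8 -0.2] roll(about tool x) 0.002 or -3.140
offset if rolled first [ 3.2 -1.8 -0.2]
```

View pics/s4.png

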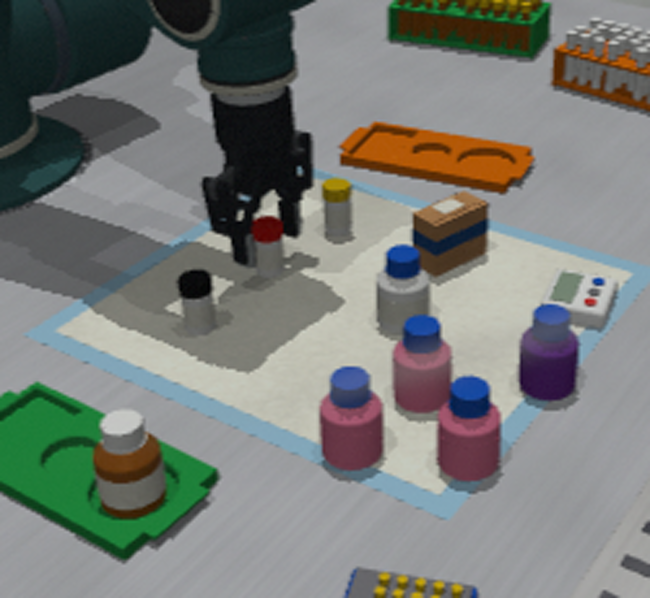

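```bash
python3 -m pendant '[{"offset":[2.5,-2,0],"roll":0,"hand":75},{"offset":[0,0,0],"roll":0,"hand":0},{"offset":[0,0,0],"roll":0,"hand":0},{"offset":[0,0,0],"roll":0,"hand":0},{"offset":[0,0,0],"roll":0,"hand":0}]'>/dev/null; python3 -m pendant '[{"offset":[0,0,0],"roll":0,"hand":0},{"offset":[0,0,0],"roll":0,"hand":0},{"offset":[0,0,0],"roll":0,"hand":0}]'; python3 go.py 455.5 .4 35 1.55
```

```text
time: 10.13
ee_pos: [448.0, 0.6, 191.5]
tool_rot: [0.508, 0.516, 0.482, -0.492]
force: [-0.2, -0.5, -0.0]
gripper_width: 0.334
t10.13 grasp [4.557e+02 2.000e-01 3.670e+01] jaw -1.589 xaxis [ 0.05  -0.002 -0.999] q6 1.53 F [-0.2 -0.5 -0. ] w 0.334
offset total [ 1.6 -0.2 -0.2] roll(about tool x) 0.002 or -3.139
offset if rolled first [ 1.6 -0.2 -0.2]
```

```bash
python3 -m pendant '[{"offset":[-10,0,0],"roll":0,"hand":0},{"offset":[-25,0,0],"roll":0,"hand":0},{"offset":[-35,0,0],"roll":0,"hand":0},{"offset":[-25,0,0],"roll":0,"hand":0},{"offset":[0,0,0],"roll":0,"hand":0}]'>/dev/null; python3 go.py 503.3 -315 120 1.55
```

```text
t10.55 grasp [449.1   0.5 136.1] jaw -1.589 xaxis [ 0.045 -0.002 -0.999] q6 1.53 F [-0.  -0.1  0.3] w 0.338
offset total [ 19.1  59.3 314.4] roll(about tool x) 0.002 or -3.139
offset if rolled first [ 19.1  60.  314.3]
```

```bash
python3 -m pendant '[{"offset":[0,5,24],"roll":0,"hand":0},{"offset":[0,7,37],"roll":0,"hand":0},{"offset":[0,7,37],"roll":0,"hand":0},{"offset":[0,7,37],"roll":0,"hand":0},{"offset":[0,7,37],"roll":0,"hand":0}]' >/dev/null;python3 -m pendant '[{"offset":[0,7,37],"roll":0,"hand":0},{"offset":[0,7,37],"roll":0,"hand":0},{"offset":[0,6,30],"roll":0,"hand":0},{"offset":[0,3,15],"roll":0,"hand":0},{"offset":[0,0,0],"roll":0,"hand":0}]'; python3 go.py 503.3 -315 80 1.55
```

```text
time: 11.38
ee_pos: [493.1, -304.2, 300.2]
tool_rot: [0.51, 0.516, 0.482, -0.491]
force: [0.4, 0.3, -1.1]
gripper_width: 0.337
t11.38 grasp [ 501.4 -304.7  145.4] jaw -1.585 xaxis [ 0.053 -0.003 -0.999] q6 0.98 F [ 0.4  0.3 -1.1] w 0.337
offset total [65.5 -1.4 10.2] roll(about tool x) 0.007 or -3.135
offset if rolled first [65.5 -1.4 10.2]
```

```bash
python3 -m pendant '[{"offset":[15,-1,10],"roll":0,"hand":0},{"offset":[25,-1,0],"roll":0,"hand":0},{"offset":[25,-1,0],"roll":0,"hand":0},{"offset":[10,0,0],"roll":0,"hand":0},{"offset":[0,0,0],"roll":0,"hand":0}]' >/dev/null;python3 go.py 503.3 -315 39.7 1.55
```

```text
t11.80 grasp [ 502.6 -313.5   69.7] jaw -1.586 xaxis [ 0.055 -0.003 -0.999] q6 0.96 F [ 0.2  0.6 -0.5] w 0.333
offset total [29.9 -0.9  1.5] roll(about tool x) 0.006 or -3.136
offset if rolled first [29.9 -0.9  1.5]
```

```bash
python3 -m pendant '[{"offset":[8,-1,2],"roll":0,"hand":0},{"offset":[8,0,0],"roll":0,"hand":0},{"offset":[6,0,0],"roll":0,"hand":0},{"offset":[2,0,0],"roll":0,"hand":0},{"offset":[0,0,0],"roll":0,"hand":0}]' >/dev/null;python3 go.py 503.3 -315 39.7 1.55
```

```text
t12.22 grasp [ 504.3 -314.5   47.2] jaw -1.584 xaxis [ 0.057 -0.004 -0.998] q6 0.96 F [ 0.3 -0.1  0.3] w 0.337
offset total [ 7.4 -1.4  0.5] roll(about tool x) 0.008 or -3.134
offset if rolled first [ 7.4 -1.4  0.5]
```

```bash
python3 -m pendant '[{"offset":[2.5,-1,0.5],"roll":0,"hand":0},{"offset":[2,0,0],"roll":0,"hand":0},{"offset":[1,0,0],"roll":0,"hand":0},{"offset":[0.5,0,0],"roll":0,"hand":0},{"offset":[0,0,0],"roll":0,"hand":0}]' >/dev/null;python3 go.py 503.3 -315 39.7 1.55; python3 -m pendant '[{"offset":[1,0,0],"roll":0,"hand":0}]';python3 go.py 503.3 -315 39.7 1.55
```

```text
t12.63 grasp [ 504.2 -315.5   42.2] jaw -1.584 xaxis [ 0.059 -0.005 -0.998] q6 0.96 F [ 0.1  0.1 -1.7] w 0.337
offset total [ 2.4 -1.  -0.5] roll(about tool x) 0.008 or -3.134
offset if rolled first [ 2.4 -1.  -0.5]
time: 12.72
ee_pos: [495.1, -314.8, 196.2]
tool_rot: [0.513, 0.517, 0.48, -0.489]
force: [0.7, -0.5, -0.2]
gripper_width: 0.335
t12.72 grasp [ 504.4 -315.7   41.5] jaw -1.584 xaxis [ 0.059 -0.006 -0.998] q6 0.96 F [ 0.7 -0.5 -0.2] w 0.335
offset total [ 1.7 -1.2 -0.6] roll(about tool x) 0.007 or -3.134
offset if rolled first [ 1.7 -1.2 -0.6]
```

```bash
python3 -m pendant '[{"offset":[1,0,0],"roll":0,"hand":0},{"offset":[0.7,0,0],"roll":0,"hand":0}]'; python3 -m pendant '[{"offset":[0.7,0,0],"roll":0,"hand":0}]';python3 -m pendant '[{"offset":[0.7,0,0],"roll":0,"hand":0}]'
```

```text
time: 12.88
ee_pos: [495.3, -314.8, 194.4]
tool_rot: [0.513, 0.517, 0.48, -0.489]
force: [0.0, 0.1, -0.0]
gripper_width: 0.337
time: 12.97
ee_pos: [495.4, -314.9, 194.2]
tool_rot: [0.513, 0.517, 0.48, -0.489]
force: [-4.1, 2.8, 12.6]
gripper_width: 0.332
time: 13.05
ee_pos: [495.6, -314.9, 194.2]
tool_rot: [0.513, 0.517, 0.48, -0.489]
force: [-4.6, 2.5, 11.6]
gripper_width: 0.334
```

Contact with the pocket floor; release.

```bash
python3 -m pendant '[{"offset":[0,0,0],"roll":0,"hand":0},{"offset":[0,0,0],"roll":0,"hand":40},{"offset":[0,0,0],"roll":0,"hand":50},{"offset":[0,0,0],"roll":0,"hand":60},{"offset":[0,0,0],"roll":0,"hand":70}]';python3 -m pendant '[{"offset":[-5,0,0],"roll":0,"hand":70},{"offset":[-15,0,0],"roll":0,"hand":70},{"offset":[-30,0,0],"roll":0,"hand":70},{"offset":[-35,0,0],"roll":0,"hand":70},{"offset":[-20,0,0],"roll":0,"hand":70}]'>/dev/null; python3 go.py 597.5 117.8 115 -0.288
python3 - <<'E'
from h import *
p,d=bot.grab_frame("scene");cv2.imwrite("pics/s5.png",cv2.resize(p[100:330,0:300],None,fx=2.6,fy=2.6,interpolation=cv2.INTER_CUBIC))
E
```

```text
time: 13.47
ee_pos: [495.7, -315.0, 194.5]
tool_rot: [0.513, 0.517, 0.48, -0.489]
force: [0.3, 0.5, -0.3]
gripper_width: 0.698
t13.88 grasp [ 496.3 -313.7  143.1] jaw -1.584 xaxis [ 0.052 -0.    -0.999] q6 0.96 F [ 0.6 -0.1  1.7] w 0.699
offset total [  33.3   93.8 -432.8] roll(about tool x) -1.296 or 1.846
offset if rolled first [ 33.3 442.  -27.1]
```

View pics/s5.png

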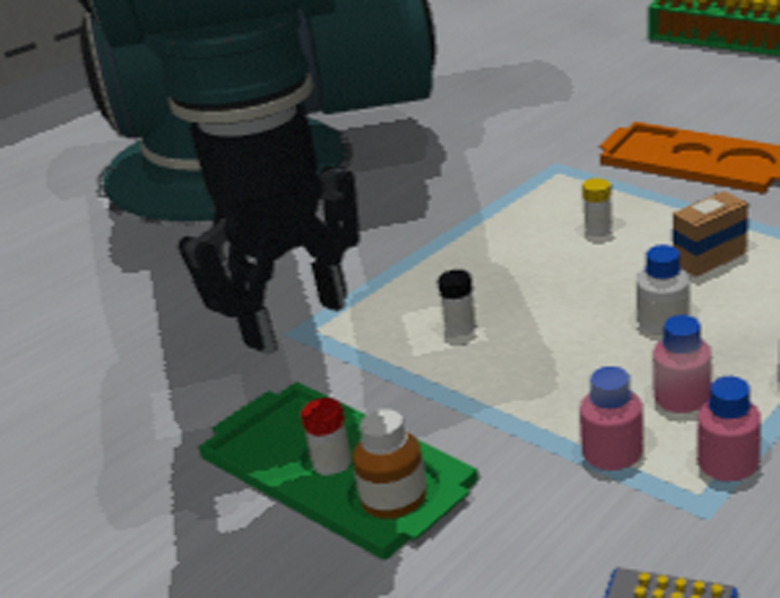

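```bash
python3 -m pendant '[{"offset":[-10,0,0],"roll":-0.12,"hand":75},{"offset":[0,0,0],"roll":-0.12,"hand":75},{"offset":[0,0,0],"roll":-0.12,"hand":75},{"offset":[0,0,0],"roll":-0.12,"hand":75},{"offset":[0,0,0],"roll":-0.12,"hand":75}]'>/dev/null; python3 -m pendant '[{"offset":[0,0,0],"roll":-0.12,"hand":75},{"offset":[0,0,0],"roll":-0.12,"hand":75},{"offset":[0,0,0],"roll":-0.12,"hand":75},{"offset":[0,0,0],"roll":-0.12,"hand":75},{"offset":[0,0,0],"roll":-0.12,"hand":75}]'>/dev/null;  python3 go.py 597.5 117.8 115 -0.288
```

```text
t14.77 grasp [ 497.  -314.8  162.8] jaw -0.341 xaxis [ 0.061 -0.007 -0.998] q6 -0.29 F [ 0.9 -0.1  0.5] w 0.751
offset total [ 50.9 440.6 -52.8] roll(about tool x) -0.053 or 3.089
offset if rolled first [ 50.9 442.8 -29.3]
```

```bash
python3 -m pendant '[{"offset":[0,25,-2],"roll":-0.02,"hand":75},{"offset":[0,38,-3],"roll":-0.02,"hand":75},{"offset":[0,38,-3],"roll":0,"hand":75},{"offset":[0,38,-3],"roll":0,"hand":75},{"offset":[0,38,-3],"roll":0,"hand":75}]'>/dev/null; python3 -m pendant '[{"offset":[0,38,-3],"roll":0,"hand":75},{"offset":[0,38,-3],"roll":0,"hand":75},{"offset":[0,38,-3],"roll":0,"hand":75},{"offset":[0,38,-3],"roll":0,"hand":75},{"offset":[0,30,-3],"roll":0,"hand":75}]'>/dev/null;  python3 go.py 597.5 117.8 115 -0.288
```

```text
t15.60 grasp [574.3  46.9 166.1] jaw -0.297 xaxis [ 0.064 -0.009 -0.998] q6 0.34 F [ 0.5 -0.1  0.3] w 0.748
offset total [51.9 74.  -1.8] roll(about tool x) -0.009 or 3.133
offset if rolled first [51.9 74.1 -1.2]
```

```bash
python3 -m pendant '[{"offset":[0,25,0],"roll":-0.01,"hand":75},{"offset":[0,25,0],"roll":0,"hand":75},{"offset":[0,18,0],"roll":0,"hand":75},{"offset":[0,0,0],"roll":0,"hand":75}]'>/dev/null; python3 go.py;python3 -m pendant '[{"offset":[-40,0,0],"roll":0,"hand":75},{"offset":[-40,0,0],"roll":0,"hand":75},{"offset":[-40,0,0],"roll":0,"hand":75},{"offset":[0,0,0],"roll":0,"hand":75}]' >/dev/null; python3 go.py; python3 -m pendant '[{"offset":[25,0,0],"roll":0,"hand":75},{"offset":[25,0,0],"roll":0,"hand":75},{"offset":[25,0,0],"roll":0,"hand":75},{"offset":[25,0,0],"roll":0,"hand":75},{"offset":[0,0,0],"roll":0,"hand":75}]' >/dev/null; python3 go.py 597.5 117.8 115 -0.288
```

```text
t15.93 grasp [594.1 121.7 167.3] jaw -0.281 xaxis [ 0.064 -0.007 -0.998] q6 0.45 F [-0.1 -0.2 -0.2] w 0.747
t16.27 grasp [584.6 123.2 288.3] jaw -0.278 xaxis [ 0.057 -0.008 -0.998] q6 0.45 F [0.9 0.4 2.3] w 0.749
t16.68 grasp [592.  120.3 191.4] jaw -0.279 xaxis [ 0.068 -0.007 -0.998] q6 0.45 F [-0.9 -0.1 -1. ] w 0.744
offset total [76.6 -1.9  0.8] roll(about tool x) 0.009 or -3.133
offset if rolled first [76.6 -1.8  0.8]
```

```bash
python3 -m pendant '[{"offset":[0,0,0],"roll":0.125,"hand":100},{"offset":[0,0,0],"roll":0.125,"hand":100},{"offset":[0,0,0],"roll":0.125,"hand":100},{"offset":[0,0,0],"roll":0.125,"hand":100},{"offset":[0,0,0],"roll":0.125,"hand":100}]' >/dev/null;python3 -m pendant '[{"offset":[0,0,0],"roll":0.125,"hand":100},{"offset":[0,0,0],"roll":0.125,"hand":100},{"offset":[0,0,0],"roll":0.125,"hand":100},{"offset":[0,0,0],"roll":0.125,"hand":100},{"offset":[0,0,0],"roll":0.125,"hand":100}]' >/dev/null;python3 -m pendant '[{"offset":[0,0,0],"roll":0.125,"hand":100},{"offset":[0,0,0],"roll":0.11,"hand":100},{"offset":[0,0,0],"roll":0,"hand":100}]' >/dev/null; python3 go.py 597.5 117.8 100 1.283
```

```text
t17.77 grasp [592.8 115.8 207.6] jaw -1.780 xaxis [ 0.077 -0.007 -0.997] q6 1.94 F [-0.3 -0.4  0.4] w 1.000
offset total [107.6  -4.1  -2. ] roll(about tool x) 0.079 or -3.063
offset if rolled first [107.6  -4.2  -1.6]
```

```bash
python3 -m pendant '[{"offset":[20,-4,-2],"roll":0.075,"hand":100},{"offset":[35,0,0],"roll":0,"hand":100},{"offset":[35,0,0],"roll":0,"hand":100},{"offset":[20,0,0],"roll":0,"hand":100},{"offset":[0,0,0],"roll":0,"hand":100}]' >/dev/null; python3 go.py 597.5 117.8 28 1.283
python3 - <<'E'
from h import *
p,d=bot.grab_frame("scene");cv2.imwrite("pics/s6.png",cv2.resize(p[80:280,150:400],None,fx=3,fy=3,interpolation=cv2.INTER_CUBIC))
p,d=bot.grab_frame("top");cv2.imwrite("pics/t6.png",cv2.resize(p[100:300,150:430],None,fx=2.8,fy=2.8,interpolation=cv2.INTER_CUBIC))
E
```

```text
t18.18 grasp [600.5 117.1 102.4] jaw -1.840 xaxis [ 0.087 -0.006 -0.996] q6 2.01 F [ 0.1 -0.  -0.7] w 0.998
offset total [73.9 -9.4  1.4] roll(about tool x) 0.019 or -3.123
offset if rolled first [73.9 -9.4  1.6]
```

View pics/s6.png

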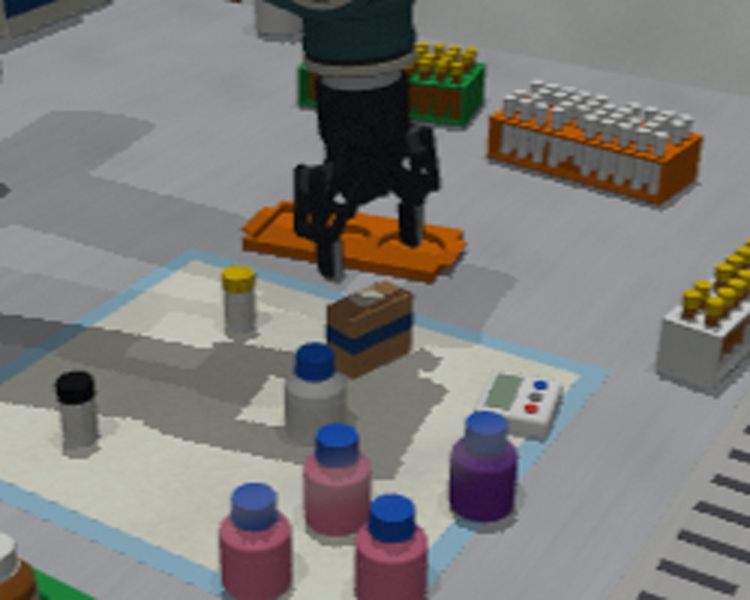

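View pics/t6.png

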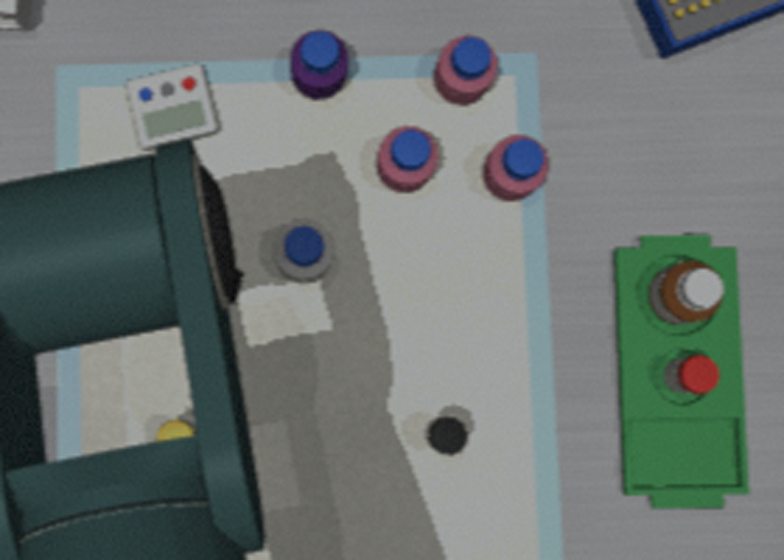

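```bash
python3 -m pendant '[{"offset":[0,0,0],"roll":0,"hand":100},{"offset":[0,0,0],"roll":0,"hand":100},{"offset":[0,0,0],"roll":0,"hand":100},{"offset":[0,0,0],"roll":0,"hand":100},{"offset":[0,0,0],"roll":0,"hand":100}]' >/dev/null; python3 go.py; python3 -m pendant '[{"offset":[0,-10,0],"roll":0,"hand":100},{"offset":[0,0,0],"roll":0,"hand":100}]' >/dev/null; python3 go.py;python3 -c "
from rig import bot;print(bot.read_state()['q'])"
```

```text
t18.70 grasp [604.3 117.7 115.1] jaw -1.837 xaxis [ 0.1   -0.004 -0.995] q6 2.00 F [-1.2 -0.4  0.9] w 0.999
t18.87 grasp [594.3 120.5 114.9] jaw -1.837 xaxis [ 0.101 -0.003 -0.995] q6 2.01 F [-0.6 -0.1  0.1] w 1.004
[ 0.16697686 -0.0203346   1.80701328 -0.02123034  1.25557439  2.01088669]
```

```bash
python3 -m pendant '[{"offset":[0,0,0],"roll":0,"hand":100},{"offset":[0,0,0],"roll":0,"hand":100},{"offset":[0,0,0],"roll":0,"hand":100}]' >/dev/null; python3 go.py; python3 -m pendant '[{"offset":[-41,0,0],"roll":0,"hand":100},{"offset":[-41,0,0],"roll":0,"hand":100}]' >/dev/null; python3 go.py;  python3 -m pendant '[{"offset":[0,0,0],"roll":0,"hand":100},{"offset":[0,0,0],"roll":0,"hand":100}]' >/dev/null; python3 go.py;  python3 -m pendant '[{"offset":[0,0,0],"roll":0,"hand":100},{"offset":[0,0,0],"roll":0,"hand":100}]' >/dev/null; python3 go.py
```

```text
t19.12 grasp [593.6 120.8 115.2] jaw -1.836 xaxis [ 0.102 -0.003 -0.995] q6 2.01 F [-0.7  0.  -0.3] w 0.999
t19.28 grasp [582.5 120.5 189.3] jaw -1.837 xaxis [ 0.088 -0.006 -0.996] q6 2.01 F [-0.2  0.2  1.9] w 0.999
t19.45 grasp [584.1 120.9 197.7] jaw -1.837 xaxis [ 0.097 -0.004 -0.995] q6 2.01 F [-0.2  0.1 -1. ] w 1.003
t19.62 grasp [584.4 120.9 197.9] jaw -1.837 xaxis [ 0.098 -0.004 -0.995] q6 2.01 F [ 0.2 -0.7  0. ] w 0.999
```

```bash
python3 -m pendant '[{"offset":[10,0,0],"roll":0,"hand":100},{"offset":[10,0,0],"roll":0,"hand":100},{"offset":[10,0,0],"roll":0,"hand":100},{"offset":[10,0,0],"roll":0,"hand":100},{"offset":[10,0,0],"roll":0,"hand":100}]' >/dev/null; python3 go.py;  python3 -m pendant '[{"offset":[8,0,0],"roll":0,"hand":100},{"offset":[5,0,0],"roll":0,"hand":100},{"offset":[3,0,0],"roll":0,"hand":100},{"offset":[1,0,0],"roll":0,"hand":100},{"offset":[0,0,0],"roll":0,"hand":100}]' >/dev/null; python3 go.py; python3 -m pendant '[{"offset":[0,0,0],"roll":0,"hand":100},{"offset":[0,0,0],"roll":0,"hand":100}]' >/dev/null; python3 go.py; python3 -m pendant '[{"offset":[-41,0,0],"roll":0,"hand":100},{"offset":[-25,0,0],"roll":0,"hand":100},{"offset":[-15,0,0],"roll":0,"hand":100},{"offset":[-8,0,0],"roll":0,"hand":100},{"offset":[-3,0,0],"roll":0,"hand":100}]' >/dev/null; python3 go.py;python3 -m pendant '[{"offset":[-1,0,0],"roll":0,"hand":100},{"offset":[0,0,0],"roll":0,"hand":100}]' >/dev/null; python3 go.py
```

```text
t20.03 grasp [589.1 120.5 140.7] jaw -1.837 xaxis [ 0.095 -0.004 -0.995] q6 2.01 F [ 0.1 -0.3 -0.3] w 1.000
t20.45 grasp [589.5 120.  116.7] jaw -1.837 xaxis [ 0.089 -0.006 -0.996] q6 2.01 F [ 0.4 -0.3  0.3] w 1.000
t20.62 grasp [589.8 120.1 117.4] jaw -1.837 xaxis [ 0.09  -0.005 -0.996] q6 2.01 F [ 1.3 -0.1 -0.4] w 1.000
t21.03 grasp [580.8 120.6 213.5] jaw -1.837 xaxis [ 0.09  -0.005 -0.996] q6 2.01 F [ 0.9  0.5 -0.6] w 1.003
t21.20 grasp [580.9 120.6 215. ] jaw -1.837 xaxis [ 0.091 -0.005 -0.996] q6 2.01 F [-1.2 -0.2 -0.7] w 1.003
```

```bash
python3 -m pendant '[{"offset":[35,0,0],"roll":0,"hand":100},{"offset":[25,0,0],"roll":0,"hand":100},{"offset":[17,0,0],"roll":0,"hand":100},{"offset":[11,0,0],"roll":0,"hand":100},{"offset":[7,0,0],"roll":0,"hand":100}]' >/dev/null; python3 go.py;  python3 -m pendant '[{"offset":[4,0,0],"roll":0,"hand":100},{"offset":[2,0,0],"roll":0,"hand":100},{"offset":[1,0,0],"roll":0,"hand":100},{"offset":[0,0,0],"roll":0,"hand":100}]' >/dev/null; python3 go.py; python3 -m pendant '[{"offset":[-10,0,0],"roll":0,"hand":100},{"offset":[-30,0,0],"roll":0,"hand":100},{"offset":[-41,0,0],"roll":0,"hand":100},{"offset":[-25,0,0],"roll":0,"hand":100},{"offset":[-15,0,0],"roll":0,"hand":100}]' >/dev/null; python3 go.py;python3 -m pendant '[{"offset":[-8,0,0],"roll":0,"hand":100},{"offset":[-3,0,0],"roll":0,"hand":100},{"offset":[-1,0,0],"roll":0,"hand":100},{"offset":[0,0,0],"roll":0,"hand":100}]' >/dev/null; python3 go.py
```

```text
t21.62 grasp [589.5 120.  114.3] jaw -1.837 xaxis [ 0.091 -0.005 -0.996] q6 2.01 F [ 0.8 -0.   0.3] w 0.998
t21.95 grasp [589.7 119.8 105.2] jaw -1.837 xaxis [ 0.088 -0.006 -0.996] q6 2.01 F [ 0.2  0.2 -1. ] w 1.001
t22.37 grasp [577.3 120.4 232.3] jaw -1.837 xaxis [ 0.086 -0.006 -0.996] q6 2.01 F [0.  0.  0.1] w 0.998
t22.70 grasp [576.9 120.7 253.2] jaw -1.837 xaxis [ 0.096 -0.004 -0.995] q6 2.01 F [-0.3  0.2 -0.6] w 1.000
```

```bash
python3 -m pendant '[{"offset":[9,1,0],"roll":0,"hand":100},{"offset":[9,1,0],"roll":0,"hand":100},{"offset":[9,1,0],"roll":0,"hand":100},{"offset":[9,1,0],"roll":0,"hand":100},{"offset":[9,1,0],"roll":0,"hand":100}]' >/dev/null; python3 go.py;  python3 -m pendant '[{"offset":[9,1,0],"roll":0,"hand":100},{"offset":[9,1,0],"roll":0,"hand":100},{"offset":[9,1,0],"roll":0,"hand":100},{"offset":[9,1,0],"roll":0,"hand":100},{"offset":[9,1,0],"roll":0,"hand":100}]' >/dev/null; python3 go.py;  python3 -m pendant '[{"offset":[7,1,0],"roll":0,"hand":100},{"offset":[5,0,0],"roll":0,"hand":100},{"offset":[3,0,0],"roll":0,"hand":100},{"offset":[1,0,0],"roll":0,"hand":100},{"offset":[0,0,0],"roll":0,"hand":100}]' >/dev/null; python3 go.py 597.5 117.8 100 1.283
```

```text
t23.12 grasp [585.9 118.9 201.2] jaw -1.837 xaxis [ 0.092 -0.005 -0.996] q6 2.01 F [ 1.6 -0.  -0.4] w 1.002
t23.53 grasp [595.  117.  149.2] jaw -1.837 xaxis [ 0.088 -0.006 -0.996] q6 2.00 F [-0.1  0.3 -0.4] w 0.997
t23.95 grasp [597.4 116.4 129.2] jaw -1.837 xaxis [ 0.085 -0.006 -0.996] q6 2.00 F [ 0.3 -0.1  0.8] w 0.999
offset total [29.1 -2.7 -0.9] roll(about tool x) 0.021 or -3.120
offset if rolled first [29.1 -2.7 -0.8]
```

```bash
python3 -m pendant '[{"offset":[8,-2,-1],"roll":0.02,"hand":100},{"offset":[10,-1,0],"roll":0,"hand":100},{"offset":[10,-1,0],"roll":0,"hand":100},{"offset":[10,-1,0],"roll":0,"hand":100},{"offset":[10,-1,0],"roll":0,"hand":100}]' >/dev/null; python3 go.py 597.5 117.8 28 1.283
```

```text
t24.37 grasp [597.1 119.3  79.9] jaw -1.859 xaxis [ 0.091 -0.005 -0.996] q6 2.03 F [-0.3  0.5 -1.1] w 0.999
offset total [51.7 -3.8  2.4] roll(about tool x) -0.001 or 3.141
offset if rolled first [51.7 -3.8  2.4]
```

```bash
python3 - <<'E'
from h import *
p,d=bot.grab_frame("scene");cv2.imwrite("pics/s7.png",cv2.resize(p[100:260,180:380],None,fx=3.8,fy=3.7,interpolation=cv2.INTER_CUBIC))
E
```

```text
(no output)
```

View pics/s7.png

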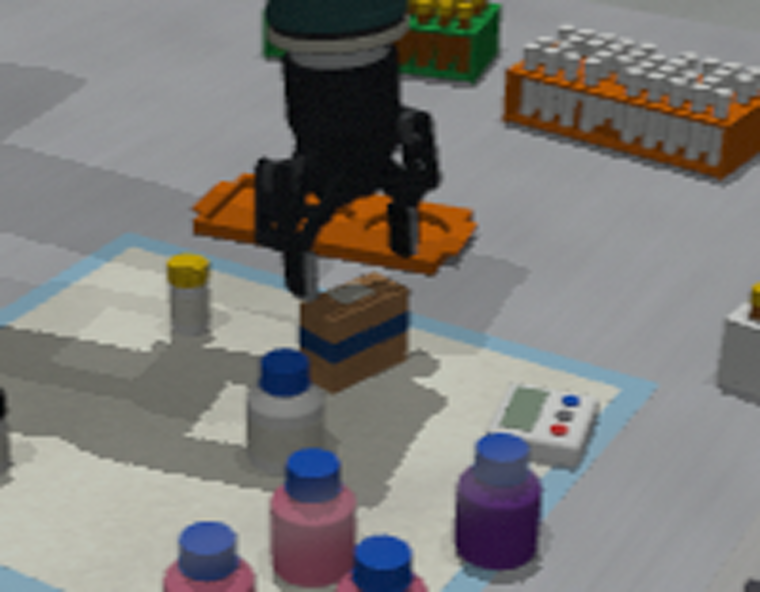

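```bash
python3 - <<'E'
from h import *
f=np.load("scene0.npz");W=cloud("scene",f["d"])
m=((W[...,2]>57)&(W[...,2]<66)).astype(np.uint8);m,c,a=blob(m,250,165,295,205)
P=W[m>0][:,:2].astype(np.float32);print(a,c,cv2.minAreaRect(P),P.mean(0))
for nm,box,z0 in(("red",(190,178,215,195),52),("white",(245,190,265,212),70),("yel",(220,165,240,180),52)):
    m=((W[...,2]>z0)&(W[...,2]<z0+14)).astype(np.uint8);m,c,a=blob(m,*box);P=W[m>0][:,:2].astype(np.float32);print(nm,a,cv2.minEnclosingCircle(P),P.mean(0))
E
python3 - <<'E'
from h import *
from rig import bot
s=bot.read_state()
from scipy.spatial.transform import Rotation as R
q=s["tool_rot"];M=R.from_quat([q[1],q[2],q[3],q[0]]).as_matrix()
for sg in(1,-1):
    P=s["ee_pos"]+160*M[:,0]+sg*42.5*M[:,2];print(sg,P.round(1),px("scene",P).round(1))
E
```

```text
218 [272.97247706 180.25688073] ((600.8856201171875, 119.06169128417969), (72.31969451904297, 40.324790954589844), 72.9678726196289) [602.5844   116.306786]
red 71 ((460.1009521484375, 2.2355737686157227), 17.356332778930664) [460.25388     1.1856288]
white 87 ((621.2244873046875, -0.47544050216674805), 16.312517166137695) [621.9866     -2.2670555]
yel 58 ((470.7322082519531, 104.80108642578125), 17.9976749420166) [471.7592  104.11562]
1 [584.5  78.4  71.5] [259.4 180.9]
-1 [608.6 159.9  73.2] [283.4 170. ]
```

```bash
python3 -m pendant '[{"offset":[3,-2,1],"roll":0,"hand":100},{"offset":[2,0,0],"roll":0,"hand":100},{"offset":[0,0,0],"roll":0,"hand":100}]' >/dev/null; python3 go.py 599 118.5 28 1.283
```

```text
t24.67 grasp [593.5 118.6  69.7] jaw -1.859 xaxis [ 0.085 -0.006 -0.996] q6 2.03 F [0.5 0.4 0.6] w 0.999
offset total [42.1  1.8 -0.7] roll(about tool x) -0.001 or 3.141
offset if rolled first [42.1  1.8 -0.7]
```

```bash
python3 -m pendant '[{"offset":[5,1,-1],"roll":0,"hand":100},{"offset":[7,0,0],"roll":0,"hand":100},{"offset":[7,0,0],"roll":0,"hand":100},{"offset":[5,0,0],"roll":0,"hand":100},{"offset":[3,0,0],"roll":0,"hand":100}]' ; python3 go.py 599 118.5 28 1.283
```

```text
time: 25.08
ee_pos: [584.7, 120.1, 196.5]
tool_rot: [0.442, 0.59, 0.402, -0.542]
force: [-0.9, -0.6, -0.1]
gripper_width: 1.0
t25.08 grasp [598.3 119.3  42.1] jaw -1.859 xaxis [ 0.088 -0.005 -0.996] q6 2.03 F [-0.9 -0.6 -0.1] w 1.000
offset total [14.1 -0.3  0.8] roll(about tool x) -0.001 or 3.141
offset if rolled first [14.1 -0.3  0.8]
```

No contact; continue down and close.

```bash
python3 -m pendant '[{"offset":[5,0,0.5],"roll":0,"hand":100},{"offset":[4,0,0],"roll":0,"hand":100},{"offset":[2,0,0],"roll":0,"hand":100},{"offset":[1,0,0],"roll":0,"hand":100},{"offset":[0,0,0],"roll":0,"hand":100}]'>/dev/null ; python3 go.py 599 118.5 28 1.283;  python3 -m pendant '[{"offset":[0,0,0],"roll":0,"hand":80},{"offset":[0,0,0],"roll":0,"hand":0},{"offset":[0,0,0],"roll":0,"hand":0},{"offset":[0,0,0],"roll":0,"hand":0}]'; python3 -m pendant '[{"offset":[0,0,0],"roll":0,"hand":0},{"offset":[0,0,0],"roll":0,"hand":0}]'; python3 go.py
```

```text
t25.50 grasp [598.9 118.6  27.5] jaw -1.859 xaxis [ 0.086 -0.006 -0.996] q6 2.03 F [ 0.  -0.2  0.1] w 1.000
offset total [-0.5  0.1  0. ] roll(about tool x) -0.001 or 3.141
offset if rolled first [-0.5  0.1  0. ]
time: 25.83
ee_pos: [585.9, 119.6, 183.0]
tool_rot: [0.442, 0.59, 0.402, -0.543]
force: [-0.5, 0.0, -0.6]
gripper_width: 0.841
time: 26.0
ee_pos: [585.8, 119.6, 183.1]
tool_rot: [0.442, 0.59, 0.402, -0.543]
force: [0.5, -0.3, -0.8]
gripper_width: 0.837
t26.00 grasp [599.4 118.7  28.7] jaw -1.859 xaxis [ 0.088 -0.005 -0.996] q6 2.03 F [ 0.5 -0.3 -0.8] w 0.837
```

```bash
python3 - <<'E'
from h import *
p,d=bot.grab_frame("scene");cv2.imwrite("pics/s8.png",cv2.resize(p[100:260,180:380],None,fx=3.8,fy=3.7,interpolation=cv2.INTER_CUBIC))
E
```

```text
(no output)
```

View pics/s8.png

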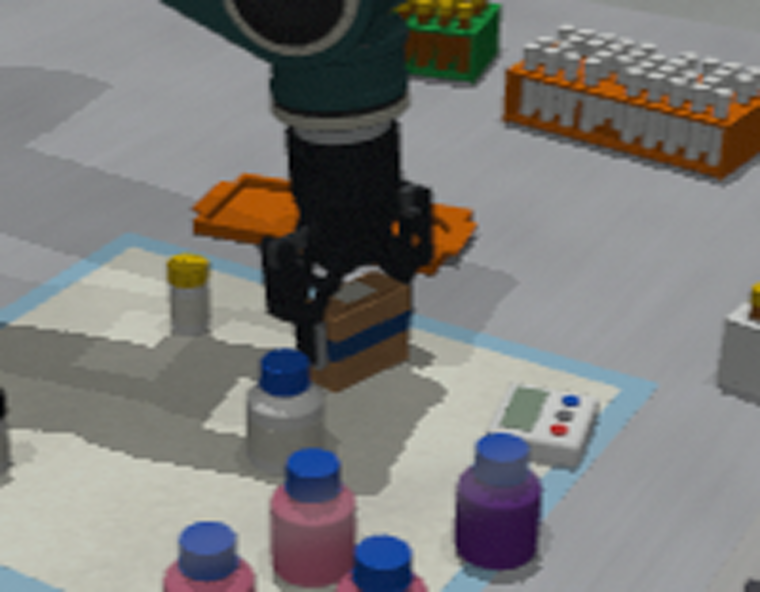

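```bash
python3 -m pendant '[{"offset":[-12,0,0],"roll":0,"hand":0},{"offset":[-20,0,0],"roll":0,"hand":0},{"offset":[-20,0,0],"roll":0,"hand":0},{"offset":[-20,0,0],"roll":0,"hand":0},{"offset":[-14,0,0],"roll":0,"hand":0}]'>/dev/null ; python3 -m pendant '[{"offset":[-9,0,0],"roll":0,"hand":0},{"offset":[-6,0,0],"roll":0,"hand":0},{"offset":[-3,0,0],"roll":0,"hand":0},{"offset":[-1,0,0],"roll":0,"hand":0}]'; python3 go.py 440 -313.7 100 1.55
```

```text
time: 26.8
ee_pos: [575.1, 120.0, 296.3]
tool_rot: [0.442, 0.59, 0.402, -0.543]
force: [-0.3, -0.0, -1.0]
gripper_width: 0.837
t26.80 grasp [588.5 119.1 141.9] jaw -1.859 xaxis [ 0.087 -0.006 -0.996] q6 2.03 F [-0.3 -0.  -1. ] w 0.837
offset total [ 31.3 -22.  457.9] roll(about tool x) -0.268 or 2.874
offset if rolled first [  31.3 -142.3  435.8]
```

```bash
python3 - <<'E'
from h import *
p,d=bot.grab_frame("scene");cv2.imwrite("pics/s9.png",cv2.resize(p[100:260,180:380],None,fx=3.8,fy=3.7,interpolation=cv2.INTER_CUBIC))
E
```

```text
(no output)
```

View pics/s9.png

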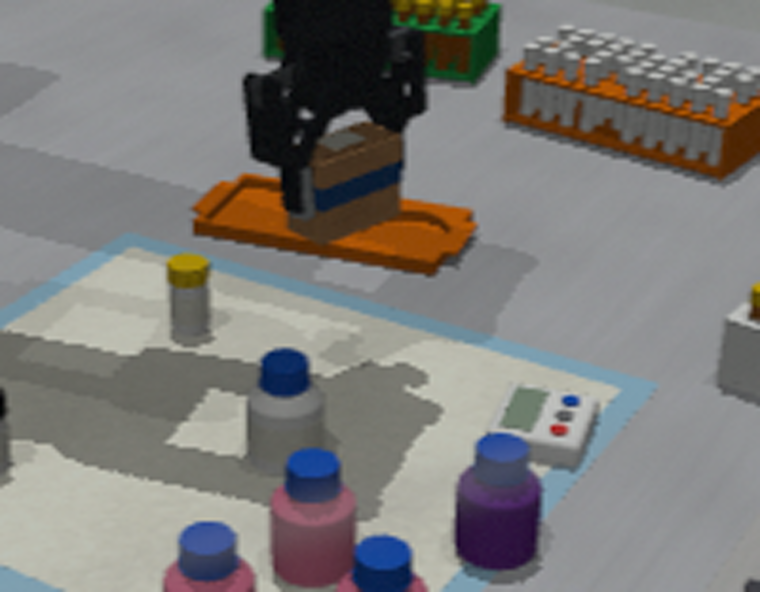

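```bash
python3 -m pendant '[{"offset":[0,-1,15],"roll":-0.05,"hand":0},{"offset":[0,-3,28],"roll":-0.05,"hand":0},{"offset":[0,-6,36],"roll":-0.05,"hand":0},{"offset":[0,-8,36],"roll":-0.05,"hand":0},{"offset":[0,-10,36],"roll":-0.05,"hand":0}]'>/dev/null ; python3 -m pendant '[{"offset":[0,-12,36],"roll":0,"hand":0},{"offset":[0,-12,36],"roll":0,"hand":0},{"offset":[0,-12,36],"roll":0,"hand":0},{"offset":[0,-12,36],"roll":0,"hand":0},{"offset":[0,-12,34],"roll":0,"hand":0}]'; python3 go.py 440 -313.7 100 1.55
```

```text
time: 27.68
ee_pos: [452.7, -207.8, 278.3]
tool_rot: [0.515, 0.522, 0.476, -0.485]
force: [0.5, 0.6, -1.1]
gripper_width: 0.834
t27.68 grasp [ 464.4 -208.1  123.8] jaw -1.587 xaxis [ 0.076 -0.002 -0.997] q6 1.09 F [ 0.5  0.6 -1.1] w 0.834
offset total [ 22.1 -24.4 106. ] roll(about tool x) 0.004 or -3.137
offset if rolled first [ 22.1 -24.  106.1]
```

```bash
python3 -m pendant '[{"offset":[-3,-7,30],"roll":0,"hand":0},{"offset":[-3,-6,22],"roll":0,"hand":0},{"offset":[0,-4,15],"roll":0,"hand":0},{"offset":[0,-2,9],"roll":0,"hand":0},{"offset":[0,0,5],"roll":0,"hand":0}]'>/dev/null ; python3 -m pendant '[{"offset":[0,0,3],"roll":0,"hand":0},{"offset":[0,0,1],"roll":0,"hand":0},{"offset":[0,0,0],"roll":0,"hand":0}]'; python3 go.py 440 -313.7 60 1.55
```

```text
time: 28.35
ee_pos: [427.0, -301.0, 276.9]
tool_rot: [0.51, 0.523, 0.478, -0.488]
force: [0.1, -0.0, -1.1]
gripper_width: 0.838
t28.35 grasp [ 437.6 -300.7  122.2] jaw -1.594 xaxis [ 0.068  0.002 -0.998] q6 0.91 F [ 0.1 -0.  -1.1] w 0.838
offset total [62.2 -1.5 13.2] roll(about tool x) -0.002 or 3.139
offset if rolled first [62.2 -1.5 13.2]
```

```bash
python3 - <<'E'
from h import *
p,d=bot.grab_frame("scene");cv2.imwrite("pics/s10.png",cv2.resize(p[130:330,0:240],None,fx=3.3,fy=3,interpolation=cv2.INTER_CUBIC))
p,d=bot.grab_frame("top");cv2.imwrite("pics/t10.png",cv2.resize(p[150:300,330:450],None,fx=4,fy=4,interpolation=cv2.INTER_CUBIC))
E
```

```text
(no output)
```

View pics/s10.png

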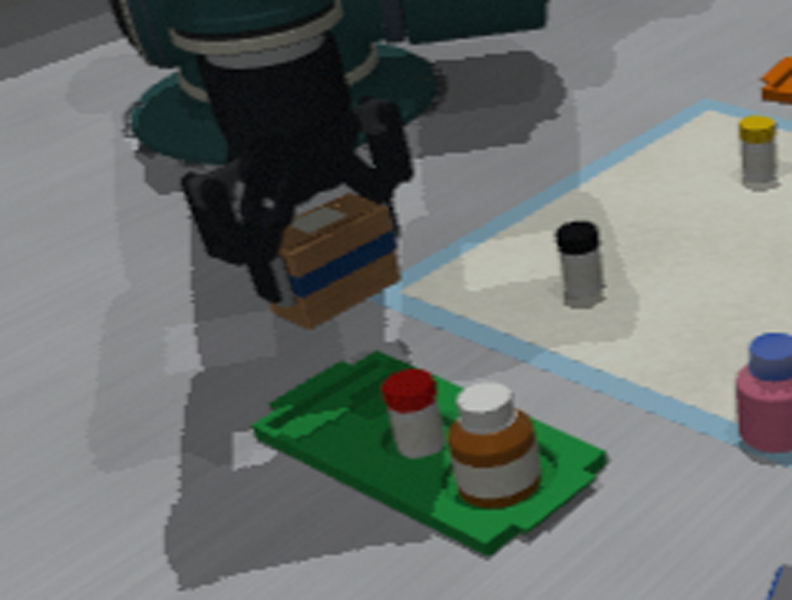

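View pics/t10.png

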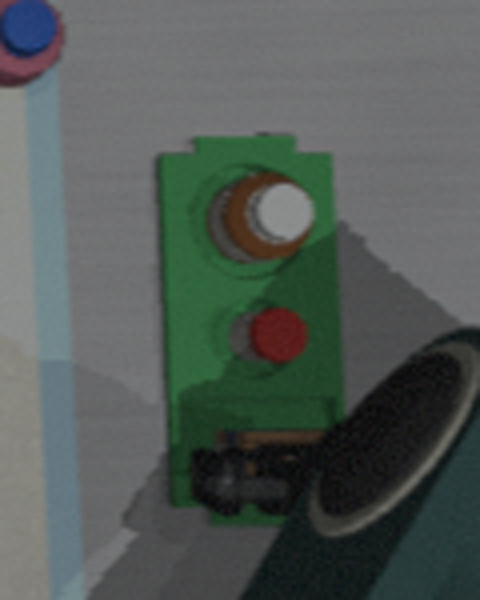

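```bash
python3 -m pendant '[{"offset":[5,-1,7],"roll":0,"hand":0},{"offset":[10,-1,5],"roll":0,"hand":0},{"offset":[10,-1,1],"roll":0,"hand":0},{"offset":[10,-1,0],"roll":0,"hand":0},{"offset":[8,-1,0],"roll":0,"hand":0}]'>/dev/null ; python3 -m pendant '[{"offset":[5,0,0],"roll":0,"hand":0},{"offset":[3,0,0],"roll":0,"hand":0},{"offset":[1,0,0],"roll":0,"hand":0}]'; python3 go.py 439.5 -313.7 31.7 1.55
```

```text
time: 29.12
ee_pos: [425.5, -313.0, 217.8]
tool_rot: [0.51, 0.523, 0.479, -0.487]
force: [0.3, 0.9, -1.3]
gripper_width: 0.835
t29.12 grasp [ 435.8 -312.5   63.1] jaw -1.591 xaxis [ 0.067  0.003 -0.998] q6 0.88 F [ 0.3  0.9 -1.3] w 0.835
offset total [31.6  1.6  1.3] roll(about tool x) 0.001 or -3.141
offset if rolled first [31.6  1.6  1.3]
```

```bash
python3 -m pendant '[{"offset":[5,2,1],"roll":0,"hand":0},{"offset":[6,0,0],"roll":0,"hand":0},{"offset":[6,0,0],"roll":0,"hand":0},{"offset":[4,0,0],"roll":0,"hand":0},{"offset":[2,0,0],"roll":0,"hand":0}]'>/dev/null ; python3 go.py 439.5 -313.7 31.7 1.55
python3 - <<'E'
from h import *
p,d=bot.grab_frame("scene");cv2.imwrite("pics/s11.png",cv2.resize(p[180:330,40:220],None,fx=4,fy=4,interpolation=cv2.INTER_CUBIC))
p,d=bot.grab_frame("top");cv2.imwrite("pics/t11.png",cv2.resize(p[150:300,330:450],None,fx=4,fy=4,interpolation=cv2.INTER_CUBIC))
E
```

```text
t29.53 grasp [ 440.3 -313.7   38.9] jaw -1.591 xaxis [ 0.068  0.002 -0.998] q6 0.88 F [ 0.1  0.4 -0.8] w 0.840
offset total [ 7.1 -1.3  0. ] roll(about tool x) 0.001 or -3.141
offset if rolled first [ 7.1 -1.3  0. ]
```

View pics/s11.png

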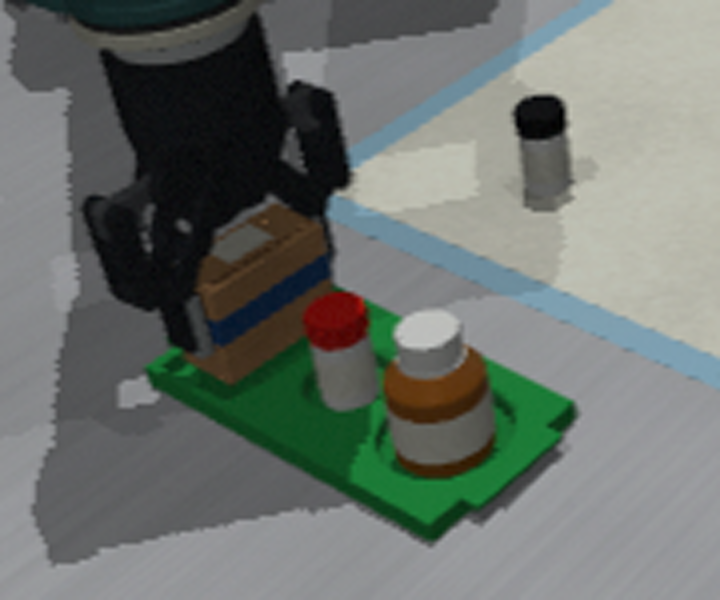

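View pics/t11.png

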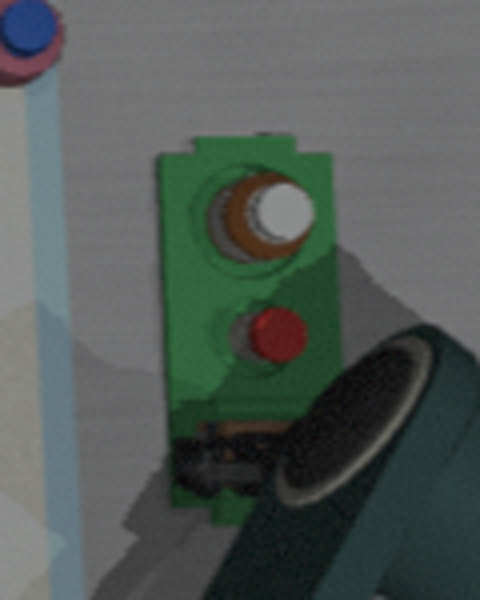

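```bash
python3 - <<'E'
from h import *
for v in (254,255,256,257): print(v,ray("top",330+240/4,v,68).round(1))
from rig import bot
p,d=bot.grab_frame("top");W=cloud("top",d)
print(W[250:266,386:392].mean(1).round(0).tolist())
for r in range(250,264): print(r,p[r,380:400:3].sum(1).tolist())
p,d=bot.grab_frame("scene");W=cloud("scene",d)
m=((W[...,2]>60)&(W[...,2]<72)&(W[...,0]>400)&(W[...,0]<480)&(W[...,1]<-270)&(W[...,1]>-360))
hsv=cv2.cvtColor(p,cv2.COLOR_BGR2HSV);m&=(hsv[...,1]>60)
P=W[m];print(m.sum(),P.min(0),P.max(0),cv2.minAreaRect(P[:,:2].astype(np.float32)))
E
```

```text
254 [ 460.2 -289.2   68. ]
255 [ 458.  -289.1   68. ]
256 [ 455.9 -288.9   68. ]
257 [ 453.7 -288.8   68. ]
[[468.0, -305.0, 4.0], [465.0, -305.0, 5.0], [463.0, -304.0, 5.0], [461.0, -305.0, 3.0], [458.0, -304.0, 5.0], [458.0, -285.0, 70.0], [456.0, -285.0, 72.0], [454.0, -284.0, 72.0], [452.0, -279.0, 90.0], [451.0, -277.0, 95.0], [449.0, -277.0, 97.0], [446.0, -277.0, 97.0], [444.0, -278.0, 93.0], [442.0, -279.0, 89.0], [440.0, -277.0, 95.0], [440.0, -268.0, 126.0]]
250 [113, 119, 131, 132, 135, 141, 134]
251 [128, 122, 143, 146, 146, 143, 146]
252 [112, 124, 147, 154, 153, 143, 147]
253 [121, 121, 128, 122, 131, 109, 114]
254 [121, 113, 122, 129, 121, 121, 119]
255 [101, 93, 121, 134, 138, 133, 134]
256 [108, 80, 133, 160, 154, 157, 144]
257 [109, 75, 146, 154, 134, 135, 116]
258 [124, 88, 126, 78, 66, 75, 85]
259 [111, 48, 85, 43, 44, 48, 50]
260 [84, 51, 63, 52, 52, 61, 55]
261 [41, 42, 65, 60, 38, 114, 42]
262 [75, 68, 97, 47, 39, 56, 29]
263 [86, 70, 116, 57, 32, 48, 32]
270 [ 425.3684951  -359.46088776   60.02958136] [ 463.42387521 -270.20931237   71.99352425] ((448.85955810546875, -314.96075439453125), (38.452842712402344, 86.889892578125), 8.543938636779785)
```

```bash
python3 -m pendant '[{"offset":[2,-1,0],"roll":0,"hand":0},{"offset":[2,0,0],"roll":0,"hand":0},{"offset":[1,0,0],"roll":0,"hand":0},{"offset":[0.5,0,0],"roll":0,"hand":0}]'; python3 go.py 439.5 -313.7 31.7 1.55; python3 -m pendant '[{"offset":[0.7,0,0],"roll":0,"hand":0},{"offset":[0.7,0,0],"roll":0,"hand":0}]';python3 go.py
```

```text
time: 30.07
ee_pos: [429.2, -314.3, 189.5]
tool_rot: [0.512, 0.523, 0.477, -0.487]
force: [0.9, -0.4, -1.4]
gripper_width: 0.841
t30.07 grasp [ 440.1 -314.2   34.8] jaw -1.591 xaxis [ 0.07   0.001 -0.998] q6 0.88 F [ 0.9 -0.4 -1.4] w 0.841
offset total [ 3.1 -0.8 -0.5] roll(about tool x) 0.001 or -3.141
offset if rolled first [ 3.1 -0.8 -0.5]
time: 30.23
ee_pos: [429.3, -314.4, 188.0]
tool_rot: [0.512, 0.523, 0.477, -0.487]
force: [-0.5, -0.2, -1.3]
gripper_width: 0.833
t30.23 grasp [ 440.2 -314.3   33.4] jaw -1.591 xaxis [ 0.07   0.001 -0.998] q6 0.88 F [-0.5 -0.2 -1.3] w 0.833
```

```bash
python3 -m pendant '[{"offset":[0.7,0,0],"roll":0,"hand":0},{"offset":[0.7,0,0],"roll":0,"hand":0}]'; python3 -m pendant '[{"offset":[0.7,0,0],"roll":0,"hand":0}]'; python3 -m pendant '[{"offset":[0.7,0,0],"roll":0,"hand":0}]'
```

```text
time: 30.4
ee_pos: [429.4, -314.4, 186.5]
tool_rot: [0.512, 0.523, 0.477, -0.487]
force: [-0.1, -0.0, -0.8]
gripper_width: 0.835
time: 30.48
ee_pos: [429.5, -314.4, 186.0]
tool_rot: [0.512, 0.523, 0.477, -0.487]
force: [-6.2, 1.8, 13.2]
gripper_width: 0.836
time: 30.57
ee_pos: [429.7, -314.5, 186.0]
tool_rot: [0.512, 0.523, 0.477, -0.487]
force: [-5.6, 3.0, 13.6]
gripper_width: 0.833
```

```bash
python3 -m pendant '[{"offset":[0.3,0,0],"roll":0,"hand":0},{"offset":[0,0,0],"roll":0,"hand":88},{"offset":[0,0,0],"roll":0,"hand":95},{"offset":[0,0,0],"roll":0,"hand":100},{"offset":[0,0,0],"roll":0,"hand":100}]'; python3 -m pendant '[{"offset":[-8,0,0],"roll":0,"hand":100},{"offset":[-15,0,0],"roll":0,"hand":100},{"offset":[-25,0,0],"roll":0,"hand":100},{"offset":[-25,0,0],"roll":0,"hand":100},{"offset":[-20,0,0],"roll":0,"hand":100}]'>/dev/null;python3 -m pendant '[{"offset":[-12,0,0],"roll":0,"hand":100},{"offset":[-8,0,0],"roll":0,"hand":100},{"offset":[-4,0,0],"roll":0,"hand":100},{"offset":[-2,0,0],"roll":0,"hand":100}]'>/dev/null; python3 go.py 615.7 -2.6 140 1.75
python3 - <<'E'
from h import *
p,d=bot.grab_frame("scene");cv2.imwrite("pics/s12.png",cv2.resize(p[180:330,40:220],None,fx=4,fy=4,interpolation=cv2.INTER_CUBIC))
E
```

```text
time: 30.98
ee_pos: [430.0, -314.7, 186.4]
tool_rot: [0.513, 0.523, 0.477, -0.487]
force: [-0.5, -0.8, 0.5]
gripper_width: 1.001
t31.73 grasp [ 431.1 -313.9  157.1] jaw -1.591 xaxis [ 0.07   0.001 -0.998] q6 0.88 F [-0.1 -0.1 -0.2] w 0.997
offset total [  30.3  176.7 -314.9] roll(about tool x) -0.199 or 2.942
offset if rolled first [  30.3  235.5 -273.7]
```

View pics/s12.png

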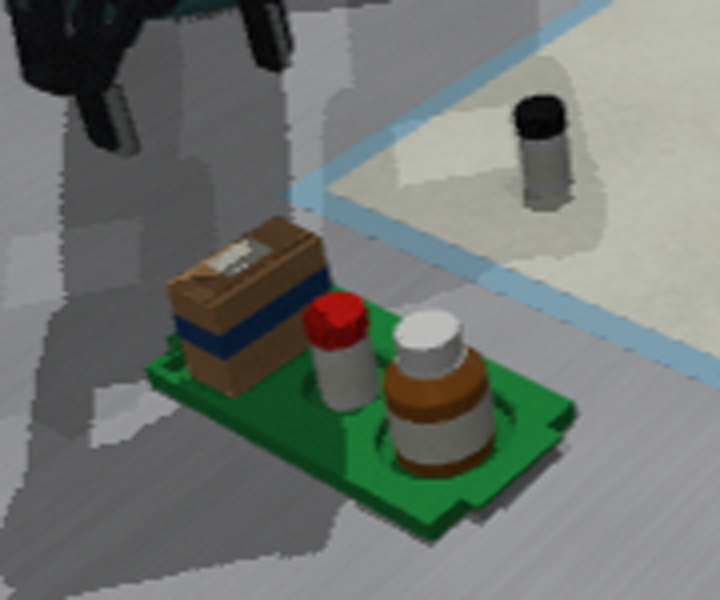

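```bash
python3 -m pendant '[{"offset":[0,10,-16],"roll":-0.05,"hand":95},{"offset":[0,18,-26],"roll":-0.05,"hand":95},{"offset":[0,22,-28],"roll":-0.05,"hand":95},{"offset":[0,23,-27],"roll":-0.04,"hand":95},{"offset":[0,23,-27],"roll":0,"hand":95}]'>/dev/null; python3 -m pendant '[{"offset":[0,23,-27],"roll":0,"hand":95},{"offset":[0,23,-27],"roll":0,"hand":95},{"offset":[0,23,-27],"roll":0,"hand":95},{"offset":[0,20,-22],"roll":0,"hand":95},{"offset":[0,15,-17],"roll":0,"hand":95}]'>/dev/null; python3 go.py 617 -2.6 100 1.75
```

```text
t32.62 grasp [598.4 -35.  156.6] jaw -1.399 xaxis [ 0.055  0.005 -0.998] q6 1.29 F [ 0.1 -0.2 -0.6] w 0.950
offset total [ 57.7  20.7 -29. ] roll(about tool x) -0.007 or 3.134
offset if rolled first [ 57.7  20.9 -28.9]
```

```bash
python3 -m pendant '[{"offset":[3,9,-11],"roll":0,"hand":95},{"offset":[6,5,-6],"roll":0,"hand":95},{"offset":[8,2,-3],"roll":0,"hand":95},{"offset":[8,1,-1],"roll":0,"hand":95},{"offset":[5,0,0],"roll":0,"hand":95}]'>/dev/null; python3 -m pendant '[{"offset":[3,0,0],"roll":0,"hand":95},{"offset":[1,0,0],"roll":0,"hand":95}]'>/dev/null; python3 go.py 617 -2.6 31 1.75
```

```text
t33.20 grasp [612.9  -7.4 113.4] jaw -1.395 xaxis [ 0.046  0.006 -0.999] q6 1.34 F [-0.5 -0.   0.1] w 0.954
offset total [82.6  1.1 -4.2] roll(about tool x) -0.004 or 3.138
offset if rolled first [82.6  1.1 -4.2]
```

```bash
python3 -m pendant '[{"offset":[5,0,-3],"roll":0,"hand":95},{"offset":[8,0,-2],"roll":0,"hand":95},{"offset":[10,0,0],"roll":0,"hand":95},{"offset":[10,0,0],"roll":0,"hand":95},{"offset":[10,0,0],"roll":0,"hand":95}]'>/dev/null;  python3 go.py 617 -2.6 31 1.75; python3 - <<'E'
from h import *
p,d=bot.grab_frame("scene");cv2.imwrite("pics/s13.png",cv2.resize(p[110:270,170:350],None,fx=4,fy=3.7,interpolation=cv2.INTER_CUBIC))
E
```

```text
t33.62 grasp [614.4  -3.8  69.1] jaw -1.398 xaxis [ 0.05   0.005 -0.999] q6 1.34 F [-0.4 -0.6 -0.3] w 0.951
offset total [38.2  0.9 -0.8] roll(about tool x) -0.006 or 3.135
offset if rolled first [38.2  0.9 -0.8]
```

View pics/s13.png

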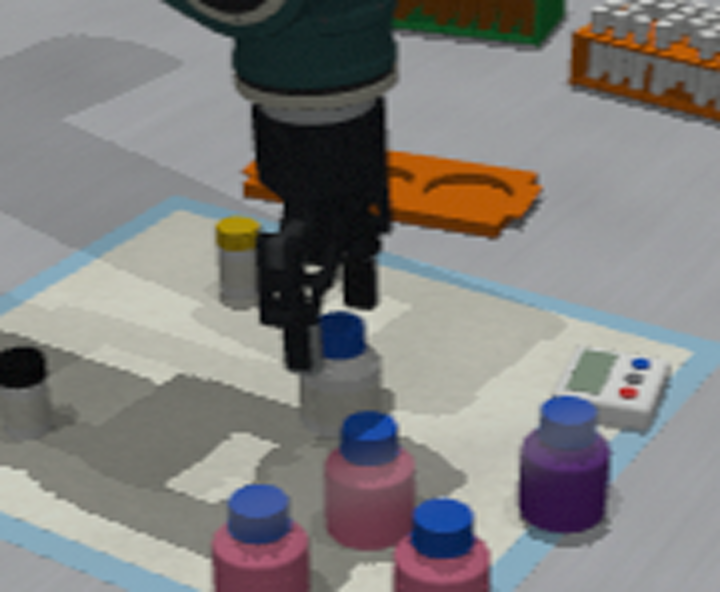

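```bash
python3 -m pendant '[{"offset":[7,1,-1],"roll":0,"hand":95},{"offset":[7,0,0],"roll":0,"hand":95},{"offset":[7,0,0],"roll":0,"hand":95},{"offset":[5,0,0],"roll":0,"hand":95},{"offset":[3,0,0],"roll":0,"hand":95}]';  python3 -m pendant '[{"offset":[2,0,0],"roll":0,"hand":95},{"offset":[1,0,0],"roll":0,"hand":95}]';python3 go.py 617 -2.6 31 1.75
```

```text
time: 34.08
ee_pos: [608.5, -3.1, 188.6]
tool_rot: [0.552, 0.467, 0.53, -0.443]
force: [-0.1, 0.2, 0.1]
gripper_width: 0.95
time: 34.25
ee_pos: [608.7, -3.0, 184.7]
tool_rot: [0.552, 0.467, 0.53, -0.443]
force: [-0.8, -0.5, 0.5]
gripper_width: 0.95
t34.25 grasp [615.7  -2.2  29.8] jaw -1.398 xaxis [ 0.045  0.005 -0.999] q6 1.35 F [-0.8 -0.5  0.5] w 0.950
offset total [-1.1  1.2  0.6] roll(about tool x) -0.006 or 3.136
offset if rolled first [-1.1  1.2  0.6]
```

```bash
python3 -m pendant '[{"offset":[0,0,0],"roll":0,"hand":80},{"offset":[0,0,0],"roll":0,"hand":60},{"offset":[0,0,0],"roll":0,"hand":0},{"offset":[0,0,0],"roll":0,"hand":0},{"offset":[0,0,0],"roll":0,"hand":0}]'; python3 -m pendant '[{"offset":[0,0,0],"roll":0,"hand":0},{"offset":[0,0,0],"roll":0,"hand":0},{"offset":[0,0,0],"roll":0,"hand":0}]'; python3 go.py
python3 -m pendant '[{"offset":[-10,0,0],"roll":0,"hand":0},{"offset":[-20,0,0],"roll":0,"hand":0},{"offset":[-25,0,0],"roll":0,"hand":0},{"offset":[-20,0,0],"roll":0,"hand":0},{"offset":[-14,0,0],"roll":0,"hand":0}]'; python3 -m pendant '[{"offset":[-8,0,0],"roll":0,"hand":0},{"offset":[-4,0,0],"roll":0,"hand":0},{"offset":[-2,0,0],"roll":0,"hand":0}]'>/dev/null; python3 go.py 529 314.2 110 1.749
```

```text
time: 34.67
ee_pos: [609.1, -3.1, 186.1]
tool_rot: [0.553, 0.467, 0.53, -0.443]
force: [-0.4, 0.5, -1.2]
gripper_width: 0.566
time: 34.92
ee_pos: [609.0, -3.1, 186.1]
tool_rot: [0.553, 0.467, 0.53, -0.443]
force: [-0.3, 0.0, -1.3]
gripper_width: 0.571
t34.92 grasp [616.3  -2.3  31.3] jaw -1.398 xaxis [ 0.047  0.005 -0.999] q6 1.35 F [-0.3  0.  -1.3] w 0.571
time: 35.33
ee_pos: [603.5, -3.6, 276.4]
tool_rot: [0.551, 0.465, 0.532, -0.444]
force: [-0.3, 0.8, -0.5]
gripper_width: 0.565
t35.58 grasp [610.   -2.8 141.2] jaw -1.398 xaxis [ 0.045  0.005 -0.999] q6 1.35 F [ 0.4 -0.6 -0.8] w 0.569
offset total [  29.2  -26.6 -326.3] roll(about tool x) -0.005 or 3.136
offset if rolled first [  29.2  -24.9 -326.4]
```

```bash
python3 -m pendant '[{"offset":[0,-1,-16],"roll":0,"hand":0},{"offset":[0,-2,-28],"roll":0,"hand":0},{"offset":[0,-3,-36],"roll":0,"hand":0},{"offset":[0,-3,-36],"roll":0,"hand":0},{"offset":[0,-3,-36],"roll":0,"hand":0}]'>/dev/null; python3 -m pendant '[{"offset":[0,-3,-36],"roll":0,"hand":0},{"offset":[0,-3,-36],"roll":0,"hand":0},{"offset":[0,-3,-30],"roll":0,"hand":0},{"offset":[0,-2,-22],"roll":0,"hand":0},{"offset":[0,-1,-14],"roll":0,"hand":0}]'>/dev/null; python3 -m pendant '[{"offset":[0,0,-8],"roll":0,"hand":0},{"offset":[0,0,-4],"roll":0,"hand":0},{"offset":[0,0,-1],"roll":0,"hand":0}]'>/dev/null; python3 go.py 529 314.2 70 1.749
```

```text
t36.67 grasp [527.3 302.7 129.2] jaw -1.401 xaxis [ 0.033  0.    -0.999] q6 1.89 F [ 0.1 -0.2 -2.1] w 0.566
offset total [ 59.2   1.7 -11.4] roll(about tool x) -0.008 or 3.134
offset if rolled first [ 59.2   1.8 -11.4]
```

```bash
python3 -m pendant '[{"offset":[4,0,-6],"roll":0,"hand":0},{"offset":[8,0,-4],"roll":0,"hand":0},{"offset":[10,0,-1],"roll":0,"hand":0},{"offset":[10,0,0],"roll":0,"hand":0},{"offset":[10,0,0],"roll":0,"hand":0}]'>/dev/null; python3 -m pendant '[{"offset":[8,0,0],"roll":0,"hand":0},{"offset":[5,0,0],"roll":0,"hand":0},{"offset":[3,0,0],"roll":0,"hand":0},{"offset":[1,0,0],"roll":0,"hand":0}]'>/dev/null; python3 go.py 529 314.2 34.3 1.749; python3 - <<'E'
from h import *
p,d=bot.grab_frame("scene");cv2.imwrite("pics/s14.png",cv2.resize(p[80:240,180:360],None,fx=4,fy=3.7,interpolation=cv2.INTER_CUBIC))
p,d=bot.grab_frame("top");cv2.imwrite("pics/t14.png",cv2.resize(p[180:330,80:230],None,fx=4,fy=4,interpolation=cv2.INTER_CUBIC))
E
```

```text
t37.42 grasp [528.1 310.3  61.3] jaw -1.405 xaxis [ 0.031 -0.002 -1.   ] q6 1.91 F [ 0.  -0.1 -1.9] w 0.568
offset total [27.   0.7 -3.9] roll(about tool x) -0.012 or 3.129
offset if rolled first [27.   0.8 -3.9]
```

View pics/s14.png

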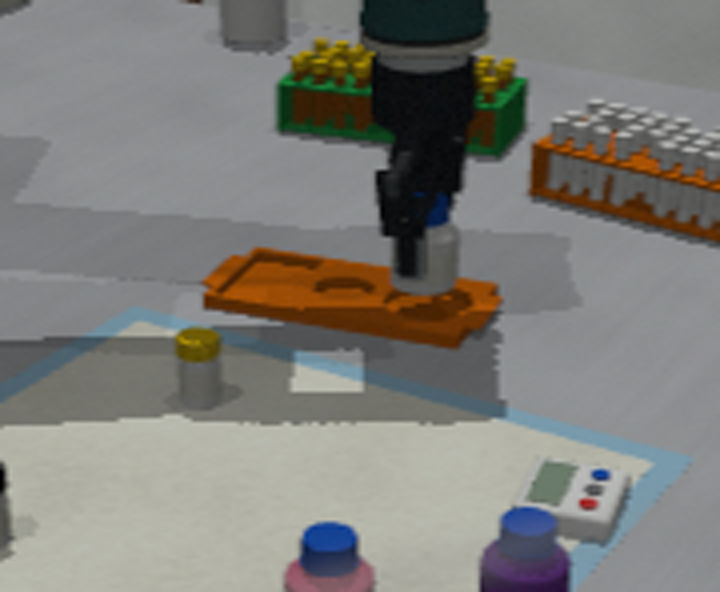

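View pics/t14.png

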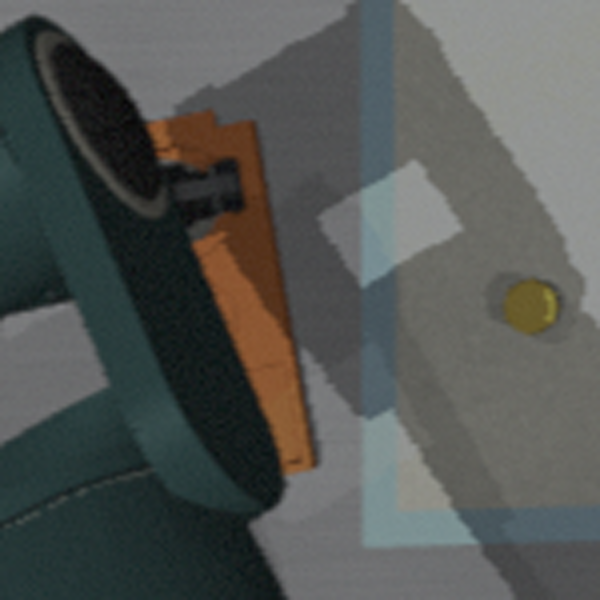

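Bottle hangs upright over the large orange pocket (scene ≈ (286,157)), foot about 30 mm up. Lower it.

```bash
python3 -m pendant '[{"offset":[4,1,-3],"roll":0,"hand":0},{"offset":[6,0,-1],"roll":0,"hand":0},{"offset":[5,0,0],"roll":0,"hand":0},{"offset":[3,0,0],"roll":0,"hand":0},{"offset":[1,0,0],"roll":0,"hand":0}]'>/dev/null; python3 go.py 529 314.2 34.3 1.749; python3 -m pendant '[{"offset":[2,0,0],"roll":0,"hand":0},{"offset":[2,0,0],"roll":0,"hand":0},{"offset":[1,0,0],"roll":0,"hand":0}]'; python3 go.py 529 314.2 34.3 1.749
```

```text
t37.93 grasp [530.1 315.6  43.1] jaw -1.405 xaxis [ 0.034 -0.    -0.999] q6 1.91 F [-0.1 -0.9 -1.5] w 0.571
offset total [ 8.8 -1.6  1.2] roll(about tool x) -0.012 or 3.130
offset if rolled first [ 8.8 -1.6  1.2]
time: 38.18
ee_pos: [525.0, 315.7, 192.4]
tool_rot: [0.549, 0.464, 0.531, -0.449]
force: [0.1, 0.2, -1.7]
gripper_width: 0.564
t38.18 grasp [530.2 315.7  37.5] jaw -1.405 xaxis [ 0.034 -0.    -0.999] q6 1.91 F [ 0.1  0.2 -1.7] w 0.564
offset total [ 3.1 -1.5  1.2] roll(about tool x) -0.012 or 3.130
offset if rolled first [ 3.1 -1.6  1.2]
```

```bash
python3 -m pendant '[{"offset":[1,-1,1],"roll":0,"hand":0},{"offset":[0.7,0,0],"roll":0,"hand":0},{"offset":[0.7,0,0],"roll":0,"hand":0}]';  python3 -m pendant '[{"offset":[0.7,0,0],"roll":0,"hand":0}]';  python3 -m pendant '[{"offset":[0.7,0,0],"roll":0,"hand":0}]'; python3 -m pendant '[{"offset":[0.7,0,0],"roll":0,"hand":0}]'
```

```text
time: 38.43
ee_pos: [524.2, 314.3, 189.8]
tool_rot: [0.549, 0.464, 0.531, -0.449]
force: [-0.1, 0.5, -1.2]
gripper_width: 0.566
time: 38.52
ee_pos: [524.2, 314.3, 189.2]
tool_rot: [0.549, 0.464, 0.53, -0.449]
force: [-0.3, 0.2, -1.2]
gripper_width: 0.568
time: 38.6
ee_pos: [524.2, 314.3, 188.6]
tool_rot: [0.549, 0.465, 0.53, -0.449]
force: [-5.6, -3.0, 12.7]
gripper_width: 0.567
time: 38.68
ee_pos: [524.3, 314.4, 188.6]
tool_rot: [0.549, 0.465, 0.53, -0.449]
force: [-5.7, -3.0, 11.5]
gripper_width: 0.567
```

Floor contact. Release and rise, then to the yellow jar.

```bash
python3 -m pendant '[{"offset":[0,0,0],"roll":0,"hand":0},{"offset":[0,0,0],"roll":0,"hand":62},{"offset":[0,0,0],"roll":0,"hand":72},{"offset":[0,0,0],"roll":0,"hand":85},{"offset":[0,0,0],"roll":0,"hand":90}]';python3 -m pendant '[{"offset":[-6,0,0],"roll":0,"hand":90},{"offset":[-15,0,0],"roll":0,"hand":90},{"offset":[-25,0,0],"roll":0,"hand":90},{"offset":[-25,0,0],"roll":0,"hand":90},{"offset":[-18,0,0],"roll":0,"hand":90}]'>/dev/null;python3 -m pendant '[{"offset":[-12,0,0],"roll":0,"hand":80},{"offset":[-7,0,0],"roll":0,"hand":80},{"offset":[-3,0,0],"roll":0,"hand":80}]'>/dev/null; python3 go.py 467 104.2 110 1.749;python3 - <<'E'
from h import *
p,d=bot.grab_frame("scene");cv2.imwrite("pics/s15.png",cv2.resize(p[80:240,180:360],None,fx=4,fy=3.7,interpolation=cv2.INTER_CUBIC))
E
```

```text
time: 39.1
ee_pos: [524.6, 314.5, 189.5]
tool_rot: [0.549, 0.465, 0.53, -0.448]
force: [1.4, -0.6, -0.2]
gripper_width: 0.899
t39.77 grasp [525.1 314.1 150.8] jaw -1.405 xaxis [ 0.033 -0.    -0.999] q6 1.91 F [-0.2  0.2  0.8] w 0.797
offset total [ 38.9 -93.3 197.2] roll(about tool x) -0.012 or 3.130
offset if rolled first [ 38.9 -95.7 196. ]
```

View pics/s15.png

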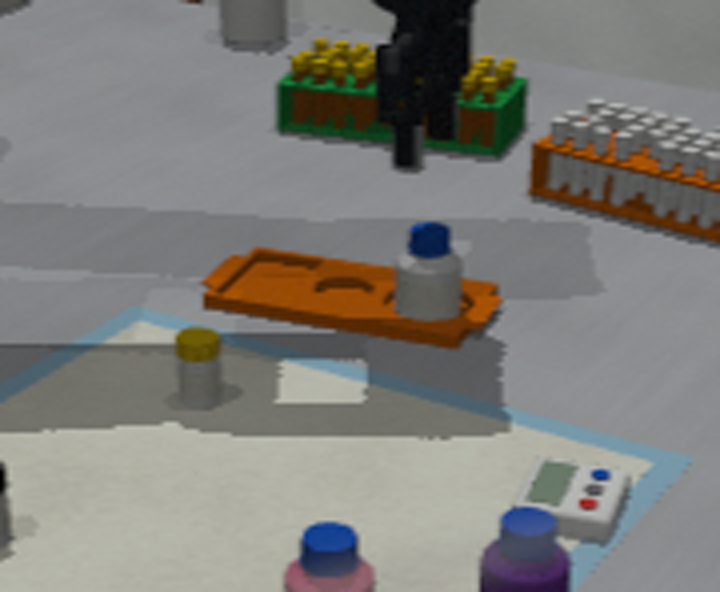

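```bash
python3 -m pendant '[{"offset":[0,-7,15],"roll":0,"hand":75},{"offset":[0,-13,27],"roll":0,"hand":75},{"offset":[0,-15,32],"roll":0,"hand":75},{"offset":[0,-15,32],"roll":-0.01,"hand":75},{"offset":[0,-12,26],"roll":0,"hand":75}]'>/dev/null;python3 -m pendant '[{"offset":[0,-9,19],"roll":0,"hand":75},{"offset":[0,-6,13],"roll":0,"hand":75},{"offset":[0,-4,8],"roll":0,"hand":75},{"offset":[0,-2,4],"roll":0,"hand":75},{"offset":[0,0,1],"roll":0,"hand":75}]'>/dev/null; python3 go.py 467 104.2 80 1.749
```

```text
t40.65 grasp [467.8 118.  138.4] jaw -1.392 xaxis [ 0.022 -0.004 -1.   ] q6 1.59 F [-0.   1.2 -0.2] w 0.750
offset total [58.4 -4.5 13. ] roll(about tool x) 0.000 or -3.141
offset if rolled first [58.4 -4.5 13. ]
```

```bash
python3 -m pendant '[{"offset":[5,-2,7],"roll":0,"hand":75},{"offset":[10,-1,4],"roll":0,"hand":75},{"offset":[12,-1,2],"roll":0,"hand":75},{"offset":[10,0,0],"roll":0,"hand":75},{"offset":[7,0,0],"roll":0,"hand":75}]'>/dev/null;python3 -m pendant '[{"offset":[4,0,0],"roll":0,"hand":75},{"offset":[2,0,0],"roll":0,"hand":75}]'>/dev/null; python3 go.py 467 104.2 35 1.749;python3 - <<'E'
from h import *
p,d=bot.grab_frame("scene");cv2.imwrite("pics/s16.png",cv2.resize(p[100:240,160:320],None,fx=4,fy=4,interpolation=cv2.INTER_CUBIC))
E
```

```text
t41.23 grasp [467.1 105.   80.9] jaw -1.390 xaxis [ 0.018 -0.004 -1.   ] q6 1.56 F [ 0.   0.6 -0.6] w 0.754
offset total [45.9 -1.   0.5] roll(about tool x) 0.003 or -3.139
offset if rolled first [45.9 -1.   0.5]
```

View pics/s16.png

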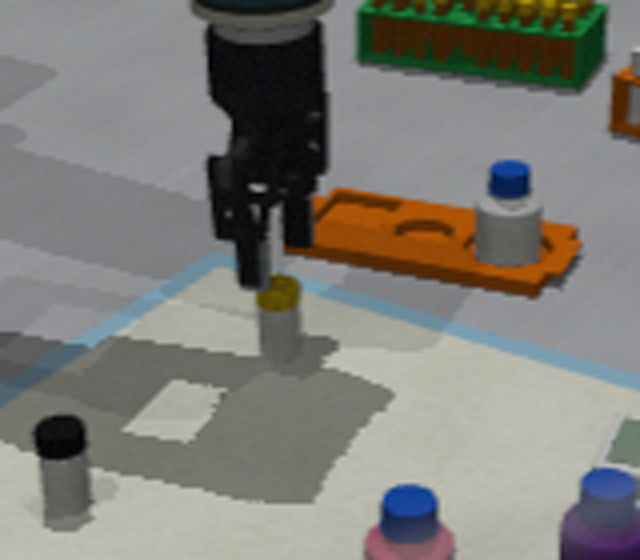

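```bash
python3 -m pendant '[{"offset":[6,-1,0],"roll":0,"hand":75},{"offset":[9,0,0],"roll":0,"hand":75},{"offset":[9,0,0],"roll":0,"hand":75},{"offset":[7,0,0],"roll":0,"hand":75},{"offset":[5,0,0],"roll":0,"hand":75}]';python3 -m pendant '[{"offset":[3,0,0],"roll":0,"hand":75},{"offset":[1,0,0],"roll":0,"hand":75},{"offset":[0,0,0],"roll":0,"hand":75}]'>/dev/null; python3 go.py 467 104.2 35 1.749; python3 -m pendant '[{"offset":[0,0,0],"roll":0,"hand":60},{"offset":[0,0,0],"roll":0,"hand":45},{"offset":[0,0,0],"roll":0,"hand":0},{"offset":[0,0,0],"roll":0,"hand":0},{"offset":[0,0,0],"roll":0,"hand":0}]'; python3 -m pendant '[{"offset":[0,0,0],"roll":0,"hand":0},{"offset":[0,0,0],"roll":0,"hand":0},{"offset":[0,0,0],"roll":0,"hand":0}]'; python3 go.py
```

```text
time: 41.7
ee_pos: [464.3, 105.8, 197.9]
tool_rot: [0.55, 0.456, 0.537, -0.449]
force: [0.8, 0.0, 0.2]
gripper_width: 0.747
t41.95 grasp [466.9 105.1  36.7] jaw -1.389 xaxis [ 0.018 -0.004 -1.   ] q6 1.56 F [ 0.8  0.6 -0.4] w 0.755
offset total [ 1.7 -0.1  0.9] roll(about tool x) 0.003 or -3.138
offset if rolled first [ 1.7 -0.1  0.9]
time: 42.37
ee_pos: [464.5, 105.7, 193.0]
tool_rot: [0.55, 0.456, 0.537, -0.449]
force: [0.3, 0.1, -1.4]
gripper_width: 0.335
time: 42.62
ee_pos: [464.5, 105.7, 193.2]
tool_rot: [0.55, 0.456, 0.537, -0.449]
force: [0.2, -0.7, 0.1]
gripper_width: 0.336
t42.62 grasp [467.7 105.2  38.2] jaw -1.389 xaxis [ 0.021 -0.003 -1.   ] q6 1.56 F [ 0.2 -0.7  0.1] w 0.336
```

```bash
python3 -m pendant '[{"offset":[-10,0,0],"roll":0,"hand":0},{"offset":[-20,0,0],"roll":0,"hand":0},{"offset":[-25,0,0],"roll":0,"hand":0},{"offset":[-18,0,0],"roll":0,"hand":0},{"offset":[-12,0,0],"roll":0,"hand":0}]';python3 -m pendant '[{"offset":[-6,0,0],"roll":0,"hand":0},{"offset":[-3,0,0],"roll":0,"hand":0}]'>/dev/null; python3 go.py 461.1 301.9 100 1.749
```

```text
time: 43.03
ee_pos: [461.7, 105.9, 280.7]
tool_rot: [0.548, 0.455, 0.538, -0.451]
force: [-0.2, -1.0, -0.8]
gripper_width: 0.335
t43.20 grasp [464.5 105.3 138.9] jaw -1.389 xaxis [ 0.019 -0.004 -1.   ] q6 1.56 F [ 0.  -0.2 -0.3] w 0.338
offset total [  38.    31.5 -194.2] roll(about tool x) 0.003 or -3.138
offset if rolled first [  38.    30.8 -194.3]
```

```bash
python3 -m pendant '[{"offset":[0,2,-15],"roll":0,"hand":0},{"offset":[0,4,-25],"roll":0,"hand":0},{"offset":[0,5,-32],"roll":0,"hand":0},{"offset":[0,5,-32],"roll":0,"hand":0},{"offset":[0,5,-28],"roll":0,"hand":0}]'>/dev/null;python3 -m pendant '[{"offset":[0,4,-22],"roll":0,"hand":0},{"offset":[0,3,-15],"roll":0,"hand":0},{"offset":[0,1,-10],"roll":0,"hand":0},{"offset":[0,0,-5],"roll":0,"hand":0},{"offset":[0,0,-2],"roll":0,"hand":0}]'>/dev/null; python3 go.py 461.1 301.9 70 1.749
```

```text
t44.03 grasp [457.8 300.6 135.7] jaw -1.392 xaxis [ 0.016 -0.007 -1.   ] q6 1.94 F [ 0.2  0.2 -1.6] w 0.338
offset total [65.7  2.5 -1.3] roll(about tool x) 0.000 or -3.141
offset if rolled first [65.7  2.5 -1.3]
```

```bash
python3 -m pendant '[{"offset":[6,1,0],"roll":0,"hand":0},{"offset":[10,1,0],"roll":0,"hand":0},{"offset":[12,0,0],"roll":0,"hand":0},{"offset":[12,0,0],"roll":0,"hand":0},{"offset":[10,0,0],"roll":0,"hand":0}]'>/dev/null;python3 -m pendant '[{"offset":[7,0,0],"roll":0,"hand":0},{"offset":[4,0,0],"roll":0,"hand":0},{"offset":[2,0,0],"roll":0,"hand":0}]'>/dev/null; python3 go.py 461.1 301.9 41.2 1.749; python3 - <<'E'
from h import *
p,d=bot.grab_frame("scene");cv2.imwrite("pics/s17.png",cv2.resize(p[90:210,200:340],None,fx=5,fy=5,interpolation=cv2.INTER_CUBIC))
E
```

```text
t44.70 grasp [460.8 296.4  64.3] jaw -1.396 xaxis [ 0.014 -0.008 -1.   ] q6 1.93 F [-0.2 -0.2  0.2] w 0.338
offset total [23.   0.9 -5.6] roll(about tool x) -0.003 or 3.138
offset if rolled first [23.   1.  -5.6]
```

View pics/s17.png

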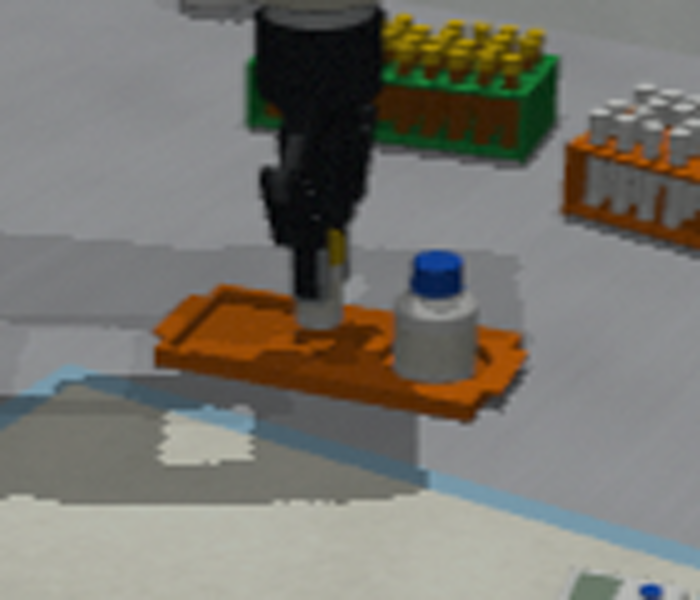

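```bash
python3 -m pendant '[{"offset":[2,1,-5],"roll":0,"hand":0},{"offset":[5,0,-1],"roll":0,"hand":0},{"offset":[5,0,0],"roll":0,"hand":0},{"offset":[3,0,0],"roll":0,"hand":0},{"offset":[1,0,0],"roll":0,"hand":0}]'>/dev/null; python3 go.py 461.1 301.9 41.2 1.749; python3 -m pendant '[{"offset":[2,0,0],"roll":0,"hand":0},{"offset":[1,0,0],"roll":0,"hand":0}]'; python3 go.py 461.1 301.9 41.2 1.749
```

```text
t45.17 grasp [461.6 303.7  48. ] jaw -1.395 xaxis [ 0.016 -0.007 -1.   ] q6 1.94 F [ 1.1 -0.2  0.1] w 0.336
offset total [ 6.8 -0.9  1.7] roll(about tool x) -0.003 or 3.139
offset if rolled first [ 6.8 -0.9  1.7]
time: 45.33
ee_pos: [459.2, 304.9, 199.7]
tool_rot: [0.548, 0.456, 0.536, -0.453]
force: [0.7, -0.5, -0.3]
gripper_width: 0.338
t45.33 grasp [461.7 303.8  44.7] jaw -1.395 xaxis [ 0.016 -0.007 -1.   ] q6 1.94 F [ 0.7 -0.5 -0.3] w 0.338
offset total [ 3.5 -0.9  1.7] roll(about tool x) -0.003 or 3.139
offset if rolled first [ 3.5 -0.9  1.7]
```

```bash
python3 -m pendant '[{"offset":[1,-1,1],"roll":0,"hand":0},{"offset":[1,0,0],"roll":0,"hand":0}]';  python3 -m pendant '[{"offset":[0.7,0,0],"roll":0,"hand":0}]';  python3 -m pendant '[{"offset":[0.7,0,0],"roll":0,"hand":0}]'; python3 -m pendant '[{"offset":[0.7,0,0],"roll":0,"hand":0}]'
```

```text
time: 45.5
ee_pos: [458.4, 303.6, 197.6]
tool_rot: [0.548, 0.456, 0.536, -0.452]
force: [0.8, 0.6, -0.8]
gripper_width: 0.34
time: 45.58
ee_pos: [458.4, 303.6, 196.9]
tool_rot: [0.548, 0.456, 0.536, -0.452]
force: [1.3, -0.4, 0.2]
gripper_width: 0.336
time: 45.67
ee_pos: [458.4, 303.5, 196.2]
tool_rot: [0.548, 0.456, 0.536, -0.452]
force: [-0.7, 1.0, 0.4]
gripper_width: 0.337
time: 45.75
ee_pos: [458.4, 303.5, 195.6]
tool_rot: [0.548, 0.456, 0.536, -0.452]
force: [-0.2, -0.1, 1.0]
gripper_width: 0.333
```

```bash
python3 -m pendant '[{"offset":[0.7,0,0],"roll":0,"hand":0}]';  python3 -m pendant '[{"offset":[0.7,0,0],"roll":0,"hand":0}]'
```

```text
time: 45.83
ee_pos: [458.6, 303.5, 195.5]
tool_rot: [0.548, 0.456, 0.536, -0.452]
force: [-5.8, -3.6, 15.8]
gripper_width: 0.34
time: 45.92
ee_pos: [458.7, 303.6, 195.5]
tool_rot: [0.548, 0.456, 0.536, -0.452]
force: [-4.1, -1.8, 8.6]
gripper_width: 0.336
```

Floor contact. Release, rise and back off clear of the views.

```bash
python3 -m pendant '[{"offset":[0,0,0],"roll":0,"hand":0},{"offset":[0,0,0],"roll":0,"hand":40},{"offset":[0,0,0],"roll":0,"hand":50},{"offset":[0,0,0],"roll":0,"hand":60},{"offset":[0,0,0],"roll":0,"hand":70}]';python3 -m pendant '[{"offset":[-6,0,0],"roll":0,"hand":70},{"offset":[-15,0,0],"roll":0,"hand":70},{"offset":[-25,0,0],"roll":0,"hand":70},{"offset":[-30,0,0],"roll":0,"hand":70},{"offset":[-30,0,0],"roll":0,"hand":70}]'>/dev/null;python3 -m pendant '[{"offset":[-25,0,10],"roll":0,"hand":70},{"offset":[-15,0,20],"roll":0,"hand":70},{"offset":[-10,0,30],"roll":0,"hand":70},{"offset":[0,0,35],"roll":0,"hand":70},{"offset":[0,0,35],"roll":0,"hand":70}]'>/dev/null;python3 -m pendant '[{"offset":[0,0,35],"roll":0,"hand":70},{"offset":[0,0,30],"roll":0,"hand":70},{"offset":[0,0,20],"roll":0,"hand":70},{"offset":[0,0,10],"roll":0,"hand":70},{"offset":[0,0,0],"roll":0,"hand":70}]'>/dev/null; python3 go.py; python3 - <<'E'
from h import *
p,d=bot.grab_frame("scene");cv2.imwrite("pics/s18.png",cv2.resize(p[90:330,40:380],None,fx=2.3,fy=2.3,interpolation=cv2.INTER_CUBIC));np.savez("scene1.npz",p=p,d=d)
p,d=bot.grab_frame("top");cv2.imwrite("pics/t18.png",cv2.resize(p[100:320,80:440],None,fx=2.2,fy=2.2,interpolation=cv2.INTER_CUBIC));np.savez("top1.npz",p=p,d=d)
E
```

```text
time: 46.33
ee_pos: [458.9, 303.7, 195.9]
tool_rot: [0.548, 0.457, 0.536, -0.452]
force: [0.3, 0.5, 0.4]
gripper_width: 0.694
t47.58 grasp [497.5  73.  213.9] jaw -1.392 xaxis [ 0.022 -0.007 -1.   ] q6 1.49 F [-0.3  0.3  0. ] w 0.701
```

View pics/s18.png

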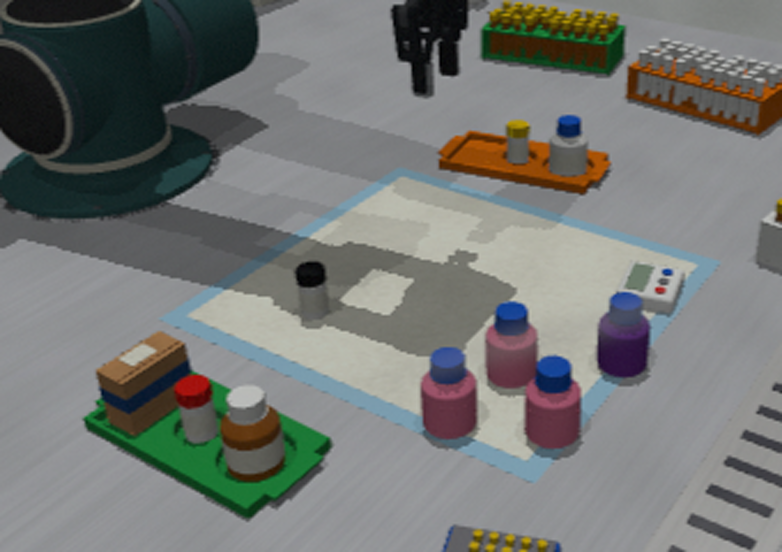

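View pics/t18.png

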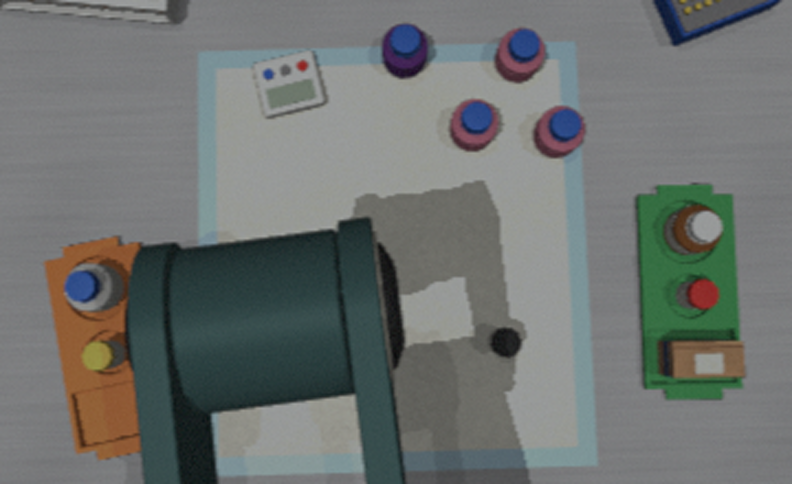

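```bash
python3 - <<'E'
from h import *
f=np.load("top1.npz");p,d=f["p"],f["d"];W=cloud("top",d);hsv=cv2.cvtColor(p,cv2.COLOR_BGR2HSV)
def go(nm,lo,hi,box,z,t):
    m,c,a=blob(cv2.inRange(hsv,lo,hi),*box);q=ray("top",*c,z);print(nm,a,q[:2].round(1),"target",t,"ztop",np.nanmedian(W[m>0][:,2]).round(1))
go("amber",(0,0,95),(180,60,255),(388,190,412,215),77,(572.3,-316.5))
go("red",(0,120,60),(6,255,255),(385,220,412,250),59,(503.3,-315))
go("white",(100,120,40),(125,255,255),(105,215,140,245),77,(529,314.2))
go("yel",(22,100,60),(34,255,255),(110,250,140,275),59,(461.1,301.9))
go("blk",(0,0,0),(180,120,60),(302,246,320,264),56,"before 462.7,-112.5")
m=((W[...,2]>56)&(W[...,2]<70)).astype(np.uint8);m,c,a=blob(m,375,245,425,280)
P=np.array([ray("top",u,v,63)[:2] for v,u in np.argwhere(m)],np.float32);print("carton",cv2.minAreaRect(P),np.median(W[m>0][:,2]),"target 440.3 -313.7")
z=W[...,2];m=((z>12)&(z<30)).astype(np.uint8);m,c,a=blob(m,190,118,235,158);print("timer",W[m>0].mean(0))
E
```

```text
amber 182 [ 572.4 -316.7] target (572.3, -316.5) ztop 77.7
red 143 [ 505.5 -314.4] target (503.3, -315) ztop 59.7
white 163 [530.1 311.2] target (529, 314.2) ztop 77.2
yel 157 [460.3 300.4] target (461.1, 301.9) ztop 59.3
blk 147 [ 462.4 -112.2] target before 462.7,-112.5 ztop 56.6
carton ((439.77276611328125, -312.95709228515625), (73.96070098876953, 34.97777557373047), 88.41646575927734) 63.957141308718064 target 440.3 -313.7
timer [746.12816521 108.40344795  19.00245232]
```

All five are on the pocket floors within 3 mm of centre; the jar and timer are unmoved. Handing in.

```bash
python3 -c "
from rig import bot
print(bot.finish_job())"
```

```text
the job is handed in; nothing more can be done
None
```

Both kits are made up and handed in at about 48 s of the 112 s allowed. The amber bottle, red-capped jar and carton are in the green tray. The white bottle and yellow-capped jar are in the orange tray, with its rectangular pocket left empty.

**Position:** in the last overhead picture all five objects are within about 3 mm of their pocket centres. Their top heights match standing upright on the pocket floor: 77 mm for the bottles, 59 mm for the jars and 64 mm for the carton (63 mm expected).

**Not moved:** the black-capped jar and the timer measure the same as at the start, to within 0.5 mm.

**Forces:** each object was lowered in small steps until it touched the floor, with 16 N or less on the wrist at each reading.

**What disagreed:**
- **Camera offset:** the scene camera put the stock about 3–5 mm farther out in x than the overhead camera. I mostly used the overhead values, nudged slightly towards the scene camera for the carton and white bottle.
- **Tool tilt:** the tool drifted up to about 0.1 rad off vertical when moves stopped abruptly. I slowed the ends of moves and gripped the carton across its long side so the tilt would not matter. The tilt was down to about 0.02 rad at the end.

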